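Restock the sold-out toy display

TASK

Restock the counter display: put every grey sold-out dummy in the grey returns bin, and tip the toy packs over until their white bullseye face is on top and stand each one fully down in the socket of its own colour. When everything is loaded, and not before, push the orange lever all the way over to switch the display on. Leave the toy tractor, the putty tub and the yellow ball carton where they are.

Things in the scene. Friction and masses are not known exactly. Their poses are not given: they have to be found in the camera images.
- pack_red: red rigid toy carton, 60 x 60 x 84 mm, 0.16 kg, may be absent. Origin at its centre; z axis along the 84 mm length, out of the marked 60 x 60 mm end (white with a red and black bullseye). Other end brown cardboard; black band round the sides nearer it; four sides alike. It starts lying on one side with the marked face sideways, any heading, to the robot's right.
- pack_blue: blue rigid toy carton, 60 x 60 x 84 mm, 0.16 kg, may be absent. Origin at its centre; z axis along the 84 mm length, out of the marked 60 x 60 mm end (white with a blue and black bullseye). Other end brown cardboard; black band round the sides nearer it; four sides alike. It starts standing upside down, marked face on the table, any heading, to the robot's right.
- pack_yellow: yellow rigid toy carton, 60 x 60 x 84 mm, 0.16 kg, may be absent. Origin at its centre; z axis along the 84 mm length, out of the marked 60 x 60 mm end (white with a yellow and black bullseye). Other end brown cardboard; black band round the sides nearer it; four sides alike. It starts lying on one side with the marked face sideways, any heading, to the robot's right.
- socket_red: red square open-topped socket, fixed on the plinth: 78 x 78 mm outside, 24 mm high, pocket 66 x 66 mm, floor 4 mm thick. Origin at the centre of its underside, 12 mm above the table, axes along its sides, z up. The three stand 100 mm apart in a row along their y axis, in any colour order. A seated pack's centre is 46 mm above this origin.
- socket_blue: blue square open-topped socket, fixed on the plinth: 78 x 78 mm outside, 24 mm high, pocket 66 x 66 mm, floor 4 mm thick. Origin at the centre of its underside, 12 mm above the table, axes along its sides, z up. The three stand 100 mm apart in a row along their y axis, in any colour order. A seated pack's centre is 46 mm above this origin.
- socket_yellow: yellow square open-topped socket, fixed on the plinth: 78 x 78 mm outside, 24 mm high, pocket 66 x 66 mm, floor 4 mm thick. Origin at the centre of its underside, 12 mm above the table, axes along its sides, z up. The three stand 100 mm apart in a row along their y axis, in any colour order. A seated pack's centre is 46 mm above this origin.
- dummy_red: sold-out dummy, may be absent: light grey square foot 58 x 58 x 20 mm with a black upright grip 26 x 26 mm in section and 44 mm tall on its middle, 64 mm tall in all, 0.09 kg. It starts in the red socket. Origin at the centre of the foot's underside, z axis up the grip.
- dummy_blue: sold-out dummy, may be absent: light grey square foot 58 x 58 x 20 mm with a black upright grip 26 x 26 mm in section and 44 mm tall on its middle, 64 mm tall in all, 0.09 kg. It starts in the blue socket. Origin at the centre of the foot's underside, z axis up the grip.
- dummy_yellow: sold-out dummy, may be absent: light grey square foot 58 x 58 x 20 mm with a black upright grip 26 x 26 mm in section and 44 mm tall on its middle, 64 mm tall in all, 0.09 kg. It starts in the yellow socket. Origin at the centre of the foot's underside, z axis up the grip.
- plinth: green display plinth, 110 x 310 mm, 12 mm thick, fixed, carrying the three sockets in a row along its y axis. Origin at the centre of its underside.
- bin: grey open returns bin, fixed, 150 mm along its x, 180 mm along its y, 70 mm high, walls and floor 5 mm. Origin at the centre of its underside. A dummy may lie in it any way up. The counter on the robot's side of the packs, around 490 mm ahead and 130 mm to the right of the base, starts clear: room to tip packs.
- lever_base: grey base block of the display lever, fixed, 70 x 50 x 25 mm, origin at the centre of its underside. The lever pivots about the block's y axis, 22 mm above this origin, and swings in its x-z plane.
- lever_tip (a point): centre of the lever's orange ball (26 mm diameter), on a steel rod 80 mm from the pivot
- lever (a joint): lever angle, rad: near 0 = off, leaning towards the block's -x; 1.0 = fully over, leaning to its +x, the stop. It stays where it is left; light friction, under 2 N at the ball.
- toy_tractor: green toy tractor, about 130 mm long, 90 mm wide and 110 mm tall, on the far side of the counter: leave alone. Origin under its middle.
- putty_tub: blue putty tub with orange lid, 72 mm diameter, 70 mm tall, on the far side: leave alone. Origin at the centre of its underside.
- ball_carton: yellow open carton with three balls, 120 x 150 x 60 mm, on the far right: leave alone. Origin at the centre of its underside.
Things that resemble listed ones, but are neither listed nor needed, are in the scene too. Leave any purple look-alike of the pack_yellow alone.

How it is judged:
On the way, in this order (a step that is already met when the one before it is completed fails the run):
1. every dummy lies in the returns bin and every pack stands seated in the socket of its colour, bullseye up (x of dummy_red in the frame of bin between -0.072 and 0.072 m and y of dummy_red in the frame of bin between -0.087 and 0.087 m and z of dummy_red in the frame of bin between -0.01 and 0.075 m and linear speed of each of dummy_red, dummy_blue, dummy_yellow, pack_red, pack_blue, pack_yellow below 0.03 m/s and x of dummy_blue in the frame of bin between -0.072 and 0.072 m and y of dummy_blue in the frame of bin between -0.087 and 0.087 m and z of dummy_blue in the frame of bin between -0.01 and 0.075 m and x of dummy_yellow in the frame of bin between -0.072 and 0.072 m and y of dummy_yellow in the frame of bin between -0.087 and 0.087 m and z of dummy_yellow in the frame of bin between -0.01 and 0.075 m and x of pack_red in the frame of socket_red between -0.0055 and 0.0055 m and y of pack_red in the frame of socket_red between -0.0055 and 0.0055 m and z of pack_red in the frame of socket_red between 0.042 and 0.05 m and angle between each of pack_red, pack_blue, pack_yellow's own z axis and vertical below 0.06 rad and x of pack_blue in the frame of socket_blue between -0.0055 and 0.0055 m and y of pack_blue in the frame of socket_blue between -0.0055 and 0.0055 m and z of pack_blue in the frame of socket_blue between 0.042 and 0.05 m and x of pack_yellow in the frame of socket_yellow between -0.0055 and 0.0055 m and y of pack_yellow in the frame of socket_yellow between -0.0055 and 0.0055 m and z of pack_yellow in the frame of socket_yellow between 0.042 and 0.05 m), for 0.2 s.
2. the lever is pushed over (value of joint lever above 0.85 rad), for 0.2 s.
At the end, for the whole second after the job is handed in: Every dummy present rests inside the returns bin; every pack present stands on the floor of the socket of its own colour (within 5.5 mm of its centre, height within 4 mm), bullseye up within 0.06 rad, at rest; and the lever is at least 0.85 rad over, switched only after all was loaded (all of step 1 and value of joint lever above 0.85 rad); the robot touches nothing.
It fails at once if the toy tractor is pushed more than 30 mm (distance of toy_tractor from where it was at the start of the episode above 0.03 m).
It fails at once if the putty tub is pushed more than 30 mm (distance of putty_tub from where it was at the start of the episode above 0.03 m).
It fails at once if the ball carton is pushed more than 30 mm (distance of ball_carton from where it was at the start of the episode above 0.03 m).
Of pack_red, pack_blue, pack_yellow only 2 to 3 are there at a start; the rules pass over those that are not, and their reading is None.
Of dummy_red, dummy_blue, dummy_yellow only 1 to 2 are there at a start; the rules pass over those that are not, and their reading is None.
At some moment in a run one of pack_red, pack_blue, pack_yellow may be knocked a few centimetres aside while the robot is not near it.
Once in a run the grip may slacken for a moment while it holds something.
It also fails if it takes over 210 s, if anything falls off the work surface, if the arm or the gripper's body presses on something with over 40 N, if the wrist force passes 120 N, or if a joint passes its speed limit or range.

ROBOT

A 6-joint arm with a two-finger parallel gripper is mounted at the origin on the work surface. World frame = base frame: x ahead of the robot, y to its left, z up, the work surface at z = 0. Lengths are in m, angles in rad, forces in N, time in s.
With the tool pointing down it reaches from about 0.4 to 0.825 m from the base axis. Payload 7 kg.
Tool frame: the origin (TCP) lies at the very end of the fingers, on their centre line; the grasp point (between the pads) lies 19 mm behind it (robot.grasp_offset is the distance from the TCP to the grasp point, in m); z points along the fingers, y is the line along which they close (so a half turn about z gives the same grasp; the last joint's range is limited). The gripper opens to 88 mm and grips with 3 to 60 N. Pads are 19 mm wide; open, the fingers measure 130 mm over their backs; the gripper's body (78 mm by 193 mm) begins 47 mm behind the grasp point.
Start: joints at [1.592, 0.359, 0.012, 0, -1.224, -0.288], TCP at [0.178, 0.651, 0.199] pointing down, gripper open.
Joint ranges: [-3.07, 3.07], [-1.43, 2.12], [-1.02, 1.25], [-3.03, 1.67], [-3.05, -0], [-3.03, 3.03]. Speed limits (rad/s): [2.39, 2.39, 3.01, 3.14, 3.14, 3.14].

INTERFACE

Orientations are given as a rotation vector (axis times angle).
In Python, from workcell import status, vision, robot gives the robot as it stands.
- The arm moves only by the tool jog_arm, never from a script. Its argument "motion" is a list of rows, each an object of numbers: "ax", "ay", "az": the turn, a rotation vector about the tool's x, y, z in degrees; "tx", "ty", "tz": the shift along the tool's x, y, z in units of 30 mm (1.0 is 30 mm); "grip": the finger opening in mm, from 0 to 87.6. In form: [{"ax": .., "ay": .., "az": .., "tx": .., "ty": .., "tz": .., "grip": ..}, ...]. A call has exactly 8 rows; each row shifts and turns the commanded pose from where the row before left it, along the tool's axes as they then stand; what a row does not reach is not made up. A row lasts 1/8 s, in which the tool goes at most 62.5 mm and 10.7 degrees, less where a joint would pass 70% of its speed; a pose out of reach is approached as far as the arm can. A call is refused whole if a number of a shift passes 1 or a number of a turn 10.7, either way. A call with a gripper value outside its range is refused whole. The fingers move at their own pace and stop on an object; "grip_force" is the grip in N (left out, the last holds). Time passes only in rows, so rows that do not move let the fingers close, or fill a call up. It gives the time, the measured TCP pose, the force, the opening and the grip force at its end, in the units of the state.
- status.read_state(): the state, without advancing time (a new reading comes with each control period).
- vision.capture(name): name is "side" or "top"; returns a dict with "img" (480x640x3 uint8, blue, green, red), "depth" (480x640 float32, m along the optical axis (not along the pixel's ray), 0 where there is no reading), "mtx" (3x3 intrinsics, pixels), "dist" ([k1, k2, p1, p2, k3] as OpenCV has them; the pictures are not rectified), "position" and "rotation" of the camera in the world. Camera axes: x right, y up, looking along -z (the intrinsics and any distortion apply to the point x, -y, -z); pixel columns grow to the right and rows downward; lengths in m; the calibration is good to about 2 mm. A picture is of the moment at which its call begins.
- robot.close_job(): hands the job in; it is judged then, once.
The state is a dict: "time": time; "joint_pos": joint angles; "joint_vel": joint speeds; "joint_efforts": joint torques, N m; "eef_pos": TCP position; "tool_rot": TCP orientation; "ft_force": force on the tool from outside, world axes, zero at the start; "moment": the same for the moment, N m; "width": finger opening in m; "grip_force": force on a finger pad.
Only numpy, scipy, OpenCV 4.12 (cv2) and the standard library are available. Lean on these libraries where they do the work, as an engineer would, in place of code of your own. Each camera call takes 0.05 s, during which the arm holds its last target. There are 200 camera calls.

## Working session

There is one attempt and no reset: what is moved stays moved. The work goes in short steps, Python scripts to look and compute and a tool call to move; the robot and the scene stay as the last step left them, time stands still between calls to the robot, and variables do not carry over. Pictures are saved under pics/ and viewed, at most 14 in all, crops included, and the job is handed in when it is done.

Besides the shell and the picture viewer there is one more tool, called as name(argument=value, ...) on one line, values as JSON. jog_arm: Moves the arm, as the interface text tells. Its arguments: {"type":"object","properties":{"motion":{"type":"array","items":{"type":"object","properties":{"ax":{"type":"number"},"ay":{"type":"number"},"az":{"type":"number"},"tx":{"type":"number"},"ty":{"type":"number"},"tz":{"type":"number"},"grip":{"type":"number"}}}},"grip_force":{"type":"number"}},"required":["motion"]}

```bash
ls; mkdir -p pics
python3 - <<'E'
from workcell import status, vision, robot
import cv2, numpy as np
np.set_printoptions(precision=4,suppress=True)
s=status.read_state(); print(s)
for n in ["top","side"]:
    c=vision.capture(n); cv2.imwrite(f"pics/{n}0.png",c["img"]); np.savez(f"{n}0.npz",**c)
    print(n,c["mtx"],c["dist"],c["position"],c["rotation"],(c["depth"]>0).mean())
E
```

```text
pics
{'time': 0.0, 'joint_pos': array([ 1.5921,  0.3594,  0.0111, -0.0004, -1.2241, -0.2881]), 'joint_vel': array([ 0.0022, -0.0004, -0.0004,  0.0005,  0.001 ,  0.0015]), 'joint_efforts': array([  0.001 , -58.2713,  29.3052,   6.9974,   0.0069,  -0.0001]), 'eef_pos': array([0.1778, 0.6506, 0.1981]), 'tool_rot': array([ 3.112 , -0.4177, -0.0001]), 'ft_force': array([-0.0787, -0.1574,  0.2635]), 'moment': array([ 0.0161, -0.0271,  0.0041]), 'grip_force': 0.0, 'width': 0.08763965099091714}
top [[550.6436   0.     324.8096]
 [  0.     550.6436 244.408 ]
 [  0.       0.       1.    ]] [-0.1749  0.      0.      0.      0.    ] [ 0.4253 -0.0704  1.3102] [ 0.0633 -0.064  -1.5824] 0.9958138020833334
side [[482.022    0.     311.2931]
 [  0.     482.022  247.2625]
 [  0.       0.       1.    ]] [0.0104 0.     0.     0.     0.    ] [0.4182 0.7218 0.9443] [ 0.0487 -1.0809 -2.8038] 0.996064453125
```

View pics/top0.png

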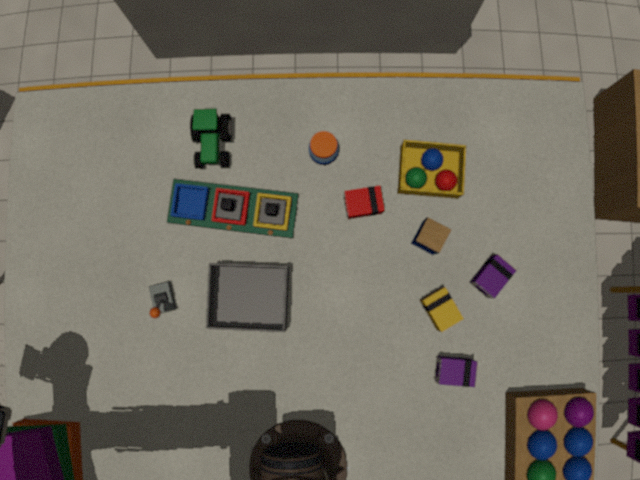

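View pics/side0.png

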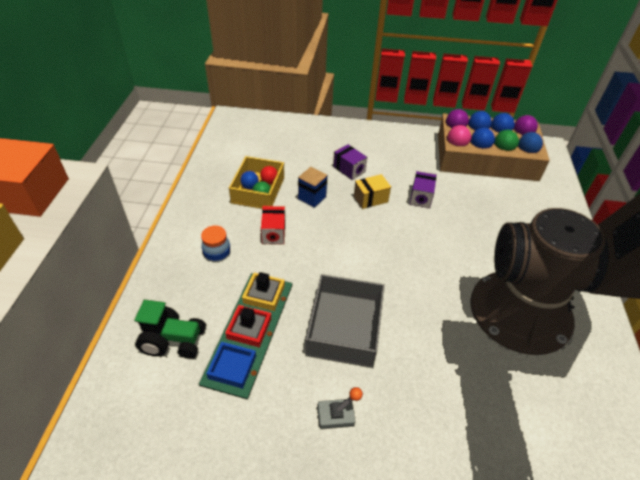

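The top view shows the plinth (sockets blue at 190,203; red at 230,206 and yellow at 271,211, the last two holding dummies), the bin (250,296), the lever (163,297, ball at 155,312), and the red pack (364,202) and yellow pack (441,308). The blue pack is at (432,236), upside down with brown on top. The purple look-alikes at (493,276) and (456,370) are to be left alone. In the side view the red pack's marked face points towards that camera (272,236).

```bash
cat > h.py <<'E'
from workcell import status, vision, robot
import cv2, numpy as np, sys
from scipy.spatial.transform import Rotation as R
np.set_printoptions(precision=4,suppress=True)
def cap(n,save=None):
    c=dict(vision.capture(n))
    if save: cv2.imwrite(f"pics/{save}.png",c["img"])
    return c
def load(f): return dict(np.load(f))
def world(c):
    h,w=c["depth"].shape
    u,v=np.meshgrid(np.arange(w),np.arange(h))
    p=cv2.undistortPoints(np.stack([u,v],-1).reshape(-1,1,2).astype(np.float64),c["mtx"],c["dist"]).reshape(h,w,2)
    d=c["depth"]
    P=np.stack([p[...,0]*d,-p[...,1]*d,-d],-1)
    return P@R.from_rotvec(c["rotation"]).as_matrix().T+c["position"]
def hsv(c): return cv2.cvtColor(c["img"],cv2.COLOR_BGR2HSV)
def box(W,m,z0,z1):
    """rect of masked pts with height in z0..z1: centre, size, angle(deg of long side) and median z"""
    k=m&(W[...,2]>z0)&(W[...,2]<z1)
    k=cv2.morphologyEx(k.astype(np.uint8),cv2.MORPH_OPEN,np.ones((2,2)))>0
    P=W[k]
    if len(P)<8: return None
    (cx,cy),(a,b),an=cv2.minAreaRect((P[:,:2]*1000).astype(np.float32))
    if a<b: a,b,an=b,a,an-90
    return np.array([cx,cy]).round(1),(round(a,1),round(b,1)),round((an+90)%180-90,1),(np.median(P[:,2])*1000).round(1),len(P)
def roi(c,u0,v0,u1,v1):
    m=np.zeros(c["depth"].shape,bool); m[v0:v1,u0:u1]=1; return m
def pix(c,X):
    Rm=R.from_rotvec(c["rotation"]).as_matrix()
    p=(np.asarray(X)-c["position"])@Rm; p=p*[1,-1,-1]
    return cv2.projectPoints(p.reshape(-1,1,3),np.zeros(3),np.zeros(3),c["mtx"],c["dist"])[0].reshape(-1,2)
E
python3 - <<'E'
from h import *
t=load("top0.npz"); s=load("side0.npz")
for nm,c,rois in [("top",t,dict(table=(330,330,400,400),plinth=(160,172,305,245),red=(335,175,395,230),blue=(405,212,460,260),yel=(412,280,470,338),bin=(200,255,300,335),lever=(140,272,185,325),pur=(466,245,525,305),carton=(392,135,472,202))),
                ("side",s,dict(table=(200,400,260,460),red=(255,200,292,250),blue=(293,163,332,210),yel=(350,170,395,212),bin=(300,270,390,370)))]:
    W=world(c); print(nm)
    for k,r in rois.items():
        m=roi(c,*r); z=W[m][:,2]*1000
        print(k,"zpct",np.percentile(z,[2,50,90,98]).round(1))
        if k in("red","blue","yel","pur"):
            print("   above8",box(W,m,.012,.2)); top=np.percentile(z,98)/1000; print("   topface",box(W,m,top-.008,top+.01))
E
```

```text
top
table zpct [-4.7  0.6  4.   6.1]
plinth zpct [-4.1 10.2 37.1 79.3]
red zpct [-4.5  2.4 61.9 64.6]
   above8 (array([ 565.4, -118.2]), (278.9, 99.3), -38.5, np.float64(60.3), 1086)
   topface (array([ 565.4, -118.2]), (278.9, 99.3), -38.5, np.float64(60.6), 927)
blue zpct [-3.9  2.8 85.9 89. ]
   above8 (array([ 512. , -218.8]), (333.4, 84.2), -73.9, np.float64(84.1), 891)
   topface (array([ 512.2, -218.6]), (333.7, 82.6), -73.5, np.float64(84.9), 659)
yel zpct [-4.4  2.6 62.  64.6]
   above8 (array([ 371.3, -235.2]), (331.3, 103.0), 89.1, np.float64(60.5), 1116)
   topface (array([ 412.3, -245.3]), (336.2, 100.3), 69.1, np.float64(60.8), 928)
bin zpct [-3.6  4.5 54.8 71.9]
lever zpct [ -4.9   1.9  30.6 105.2]
pur zpct [-4.2  2.8 61.8 64.7]
   above8 (array([ 458.5, -305.3]), (463.5, 101.9), 85.6, np.float64(60.1), 1152)
   topface (array([ 458.9, -303.1]), (459.7, 99.6), 86.0, np.float64(60.6), 887)
carton zpct [-3.2  8.7 59.1 63. ]
side
table zpct [-2.5  1.   3.   4.3]
red zpct [-2.8 16.  61.5 63.4]
   above8 (array([518.6, 218.8]), (1022.6, 81.4), -74.2, np.float64(58.1), 947)
   topface (array([546. , 232.7]), (1009.1, 60.6), -78.8, np.float64(60.4), 550)
blue zpct [-3.2  7.  84.4 87. ]
   above8 (array([ 523.3, -348.2]), (145.4, 60.8), 63.4, np.float64(64.6), 871)
   topface (array([ 522.5, -348. ]), (143.2, 60.5), 61.1, np.float64(84.3), 343)
yel zpct [-2.9 13.4 61.  63.5]
   above8 (array([367.7, 133.6]), (1174.2, 124.2), -88.9, np.float64(50.9), 939)
   topface (array([414.4, 133.1]), (1173.2, 99.3), 84.8, np.float64(60.3), 453)
bin zpct [-2.3  5.2 61.6 71.4]
```

Run:
```python
from h import *
t=load("top0.npz"); s=load("side0.npz")
a=cv2.resize(t["img"][170:335,140:315],None,fx=3,fy=3,interpolation=cv2.INTER_CUBIC)
b=cv2.resize(t["img"][180:390,335:525],None,fx=2.35,fy=2.35,interpolation=cv2.INTER_CUBIC)
h=495; im=np.hstack([a[:h],np.zeros((h,800-a.shape[1],3),np.uint8)]) 
b=cv2.resize(t["img"][180:390,335:525],(275,304)); im[:304,525:800]=b
cv2.imwrite("pics/crop0.png",im)
```

```text
(no output)
```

View pics/crop0.png

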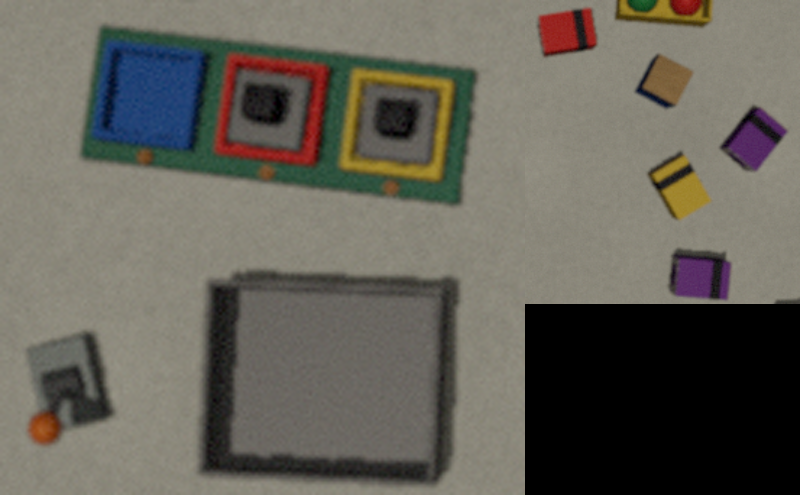

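The crop shows the pockets: blue empty, red and yellow holding dummies. Both lying packs have black bands that mark their cardboard ends: red's is on the right (bullseye to +y), yellow's is on the far side (bullseye towards the robot). The blue carton is the brown-topped one (432,236), and the two purple ones are excluded. Next I fit rectangles from both views.

```bash
cat >> h.py <<'E'
def plane(c,uv,z):
    p=cv2.undistortPoints(np.asarray(uv,np.float64).reshape(-1,1,2),c["mtx"],c["dist"]).reshape(-1,2)
    d=np.c_[p[:,0],-p[:,1],-np.ones(len(p))]@R.from_rotvec(c["rotation"]).as_matrix().T
    return c["position"]+d*((z-c["position"][2])/d[:,2])[:,None]
def rect(c,m,z,k=3):
    """largest blob of m, its outline cast on the plane z -> centre mm, size mm, heading of long side"""
    m=cv2.morphologyEx(m.astype(np.uint8),cv2.MORPH_CLOSE,np.ones((k,k)))
    m=cv2.morphologyEx(m,cv2.MORPH_OPEN,np.ones((k,k)))
    cs=cv2.findContours(m,cv2.RETR_EXTERNAL,cv2.CHAIN_APPROX_NONE)[0]
    cn=max(cs,key=cv2.contourArea).reshape(-1,2)
    P=plane(c,cn,z)[:,:2]*1000
    (cx,cy),(a,b),an=cv2.minAreaRect(P.astype(np.float32))
    if a<b: a,b,an=b,a,an-90
    return np.array([cx,cy]).round(1),(round(a,1),round(b,1)),round((an+90)%180-90,1)
def topmask(c,W,r,zt,lo=.010):
    d=cv2.medianBlur(np.where(c["depth"]>0,W[...,2],0).astype(np.float32),5)
    return roi(c,*r)&(d>zt-lo)&(d<zt+.012)
def col(c,name):
    H=hsv(c); h,s,v=[H[...,i].astype(int) for i in range(3)]
    return {"red":((h<8)|(h>172))&(s>120),"blue":(abs(h-110)<15)&(s>110),"yel":(abs(h-26)<8)&(s>120),"green":(abs(h-75)<20)&(s>60),"orange":(abs(h-10)<7)&(s>120),"pur":(abs(h-140)<15)&(s>80)}[name]
E
python3 - <<'E'
from h import *
t=load("top0.npz"); s=load("side0.npz")
Wt,Ws=world(t),world(s)
T=dict(red=(335,175,395,230,.060),blue=(405,212,460,260,.084),yel=(412,280,470,338,.060),pur=(466,245,525,305,.06),pur2=(425,340,485,400,.06),bin=(195,252,305,338,.07))
S=dict(red=(250,195,297,250,.060),blue=(293,160,332,210,.084),yel=(350,170,395,212,.060),bin=(300,270,390,370,.07))
for c,W,D in((t,Wt,T),(s,Ws,S)):
    for k,(a,b,e,f,z) in D.items(): print(k,rect(c,topmask(c,W,(a,b,e,f),z),z))
    pr=(155,170,310,250) if c is t else (190,265,300,400)
    print("socket tops depth",[ (np.median(W[roi(c,*pr)&col(c,k)&(W[...,2]>.03)&(W[...,2]<.045)][:,2])*1000).round(1) for k in("red","blue","yel")])
    for k in("red","blue","yel"): print("sock",k,rect(c,roi(c,*pr)&col(c,k)&(W[...,2]>.028)&(W[...,2]<.048),.036,2))
    g=roi(c,*pr)&(col(c,"green")|(W[...,2]>.02)); print("plinth",rect(c,g&(W[...,2]<.045),.012))
    dk=roi(c,*pr)&(W[...,2]>.068)&(W[...,2]<.095)
    n,l,st,ce=cv2.connectedComponentsWithStats(dk.astype(np.uint8))
    for i in range(1,n):
        if st[i,4]>12: P=W[l==i]; print("dummytop",P.mean(0)*1000,st[i,4], rect(c,l==i,.08,1))
    o=roi(c,*((140,295,175,325) if c is t else (345,380,366,405)))&col(c,"orange")
    P=W[o&(W[...,2]>.07)&(W[...,2]<.13)]; print("ball surf",np.median(P,0)*1000,len(P))
    lb=roi(c,*((140,272,185,325) if c is t else (312,390,360,432)))&(W[...,2]>.017)&(W[...,2]<.034); print("leverbase",rect(c,lb,.025,2))
E
```

```text
red (array([ 626.9, -162.1]), (86.1, 62.2), -82.0)
blue (array([ 543.5, -315.7]), (62.4, 60.1), -29.9)
yel (array([ 374.9, -339. ]), (86.1, 62.9), 30.2)
pur (array([ 449.3, -463.7]), (87.7, 63.6), -41.2)
pur2 (array([ 229.8, -370.5]), (89.3, 62.0), 84.0)
bin (array([446.7, 191.1]), (94.6, 30.4), -19.8)
socket tops depth [np.float64(36.1), np.float64(35.9), np.float64(36.0)]
sock red (array([617.6, 145.1]), (80.9, 79.4), 82.1)
sock blue (array([630.5, 244.2]), (78.1, 77.5), 82.1)
sock yel (array([603.6,  46.7]), (79.3, 77.0), -7.9)
plinth (array([621.8, 149.8]), (305.0, 106.1), 82.1)
dummytop [621.591  151.4098  79.6282] 141 (array([621.5, 151.4]), (28.1, 27.0), 79.1)
dummytop [608.2301  51.4182  79.5256] 140 (array([608. ,  51.3]), (27.1, 26.7), -8.0)
ball surf [377.398  308.3536 104.9971] 87
leverbase (array([403.8, 311.2]), (70.6, 52.0), 13.4)
red (array([ 626. , -157.3]), (92.9, 60.1), -80.9)
blue (array([ 542.1, -309.8]), (69.1, 67.8), 61.4)
yel (array([ 374.7, -333.2]), (89.7, 69.7), 28.9)
bin (array([414.2, 195.1]), (151.4, 33.7), -9.7)
socket tops depth [np.float64(35.8), np.float64(36.0), np.float64(35.5)]
sock red (array([615. , 158.8]), (81.9, 80.9), 82.2)
sock blue (array([629. , 256.8]), (82.0, 80.5), 82.1)
sock yel (array([601.5,  61.3]), (83.8, 80.2), 82.1)
plinth (array([620.9, 151.2]), (312.2, 106.0), 82.2)
dummytop [607.446   55.971   78.0401] 141 (array([607. ,  57.2]), (33.4, 28.5), 83.7)
dummytop [619.867  157.2347  78.0927] 166 (array([619.4, 159.3]), (33.6, 29.3), 82.2)
ball surf [376.6621 316.3406 104.7638] 134
leverbase (array([403.1, 324.8]), (69.9, 52.3), 13.4)
```

jog_arm(motion=[{"tz": -1,"tx": 0.0},{"tz": -1},{"tx": 1},{"tx": 1},{"tx": 1},{"tx": 1},{"tx": 1},{"tx": 1}], grip_force=30)

```text
invalid input
```

Run:
```python
from h import *
t=load("top0.npz"); s=load("side0.npz")
for c in(t,s):
    W=world(c)
    pr=(155,170,310,250) if c is t else (190,265,300,400)
    for k in("red","blue","yel"): print("sock",k,rect(c,roi(c,*pr)&col(c,k)&(W[...,2]>.028)&(W[...,2]<.048),.036,1),rect(c,roi(c,*pr)&col(c,k),.036,3))
    lb=roi(c,*((140,272,185,325) if c is t else (312,390,360,432)))&(W[...,2]>.017)&(W[...,2]<.034); print("leverbase",rect(c,lb,.025,3))
# bin: depth points on the rim, top view
W=world(t); m=roi(t,195,252,305,338)&(W[...,2]>.06)&(W[...,2]<.08); print("bin rim",rect(t,cv2.dilate(m.astype(np.uint8),np.ones((5,5)))>0,.07,1))
P=W[roi(t,195,252,305,338)&(abs(W[...,2]-.005)<.006)&(hsv(t)[...,2]>0)];
W=world(s); m=roi(s,295,265,395,372)&(W[...,2]>.06)&(W[...,2]<.08); print("bin rim side",rect(s,cv2.dilate(m.astype(np.uint8),np.ones((5,5)))>0,.07,1))
```

```text
sock red (array([622.4, 149.9]), (81.0, 79.4), 82.0) (array([621.7, 149.4]), (81.8, 81.0), 82.4)
sock blue (array([635.4, 249.1]), (78.2, 77.6), 82.1) (array([635.4, 248. ]), (85.1, 81.5), 82.0)
sock yel (array([608.4,  51.4]), (79.3, 77.0), -7.9) (array([607.7,  51.1]), (82.9, 82.0), 81.6)
leverbase (array([408.7, 315.6]), (70.7, 53.0), 13.3)
sock red (array([620.7, 155. ]), (83.6, 81.2), 82.2) (array([620.8, 156.9]), (90.0, 83.6), 82.1)
sock blue (array([634.2, 252.9]), (82.4, 80.8), 82.2) (array([634.5, 254.7]), (89.4, 84.9), 82.4)
sock yel (array([607.4,  56.9]), (85.0, 80.8), 82.5) (array([607.3,  60.1]), (91.5, 85.9), 82.4)
leverbase (array([407.3, 321.5]), (70.0, 52.6), 13.0)
bin rim (array([409.5, 107.7]), (190.5, 158.7), 87.6)
bin rim side (array([408.8, 111.9]), (198.7, 160.0), 87.3)
```

jog_arm(motion=[{"ax": 0,"ay": 0,"az": 0,"tx": 0,"ty": 0,"tz": -1,"grip": 87},{"ax": 0,"ay": 0,"az": 0,"tx": 0,"ty": 0,"tz": -1,"grip": 87},{"ax": 0,"ay": 0,"az": 0,"tx": 1,"ty": 0,"tz": 0,"grip": 87},{"ax": 0,"ay": 0,"az": 0,"tx": 1,"ty": 0,"tz": 0,"grip": 87},{"ax": 0,"ay": 0,"az": 0,"tx": 1,"ty": 0,"tz": 0,"grip": 87},{"ax": 0,"ay": 0,"az": 0,"tx": 1,"ty": 0,"tz": 0,"grip": 87},{"ax": 0,"ay": 0,"az": 0,"tx": 1,"ty": 0,"tz": 0,"grip": 87},{"ax": 0,"ay": 0,"az": 0,"tx": 1,"ty": 0,"tz": 0,"grip": 87}], grip_force=30)

```text
time: 1.1
eef_pos: [0.3524, 0.6031, 0.2585]
tool_rot: [3.113, -0.418, -0.0]
ft_force: [0.3, 0.0, -0.6]
width: 0.0867
grip_force: 0.0
```

```bash
cat >> h.py <<'E'
def go(x,y,z,head=None):
    """tool deltas (units) from the measured pose to x,y,z (mm) after turning tool x to heading (deg, tool down)"""
    s=status.read_state(); M=R.from_rotvec(s["tool_rot"]).as_matrix()
    h0=np.degrees(np.arctan2(M[1,0],M[0,0])); p=s["eef_pos"]*1000
    if head is None: head=h0
    dh=(head-h0+180)%360-180; a=np.radians(head)
    d=np.array([x,y,z])-p
    tx=d[0]*np.cos(a)+d[1]*np.sin(a); ty=d[0]*np.sin(a)-d[1]*np.cos(a)
    print("t",round(s["time"],2),"p",p.round(1),"tilt",np.degrees(np.arccos(-M[2,2])).round(2),"h0",h0.round(1),"q",s["joint_pos"].round(3),"w",round(s["width"]*1000,1),
      "\n az",round(-dh,2),"tx %.2f ty %.2f tz %.2f"%(tx/30,ty/30,-d[2]/30))
E
python3 -c "
from h import *
go(621.7,152,41,-7.9)"
```

```text
t 1.1 p [352.4 603.1 258.5] tilt 0.05 h0 -15.3 q [ 1.32   0.371  0.164 -0.    -1.365 -0.016] w 86.7 
 az -7.39 tx 10.96 ty 13.66 tz 7.25
```

jog_arm(motion=[{"ax": 0,"ay": 0,"az": -7.4,"tx": 0,"ty": 0,"tz": 0,"grip": 50},{"ax": 0,"ay": 0,"az": 0,"tx": 0.78,"ty": 0.97,"tz": 0.3,"grip": 50},{"ax": 0,"ay": 0,"az": 0,"tx": 0.78,"ty": 0.97,"tz": 0.3,"grip": 50},{"ax": 0,"ay": 0,"az": 0,"tx": 0.78,"ty": 0.97,"tz": 0.3,"grip": 50},{"ax": 0,"ay": 0,"az": 0,"tx": 0.78,"ty": 0.97,"tz": 0.3,"grip": 50},{"ax": 0,"ay": 0,"az": 0,"tx": 0.78,"ty": 0.97,"tz": 0.3,"grip": 50},{"ax": 0,"ay": 0,"az": 0,"tx": 0.78,"ty": 0.97,"tz": 0.3,"grip": 50},{"ax": 0,"ay": 0,"az": 0,"tx": 0.78,"ty": 0.97,"tz": 0.3,"grip": 50}])

```text
time: 2.1
eef_pos: [0.4862, 0.3781, 0.1954]
tool_rot: [3.134, -0.216, -0.001]
ft_force: [0.9, 0.6, 0.2]
width: 0.0502
grip_force: 0.0
```

jog_arm(motion=[{"ax": 0,"ay": 0,"az": 0,"tx": 0.78,"ty": 0.97,"tz": 0.3,"grip": 50},{"ax": 0,"ay": 0,"az": 0,"tx": 0.78,"ty": 0.97,"tz": 0.3,"grip": 50},{"ax": 0,"ay": 0,"az": 0,"tx": 0.78,"ty": 0.97,"tz": 0.3,"grip": 50},{"ax": 0,"ay": 0,"az": 0,"tx": 0.78,"ty": 0.97,"tz": 0.3,"grip": 50},{"ax": 0,"ay": 0,"az": 0,"tx": 0.78,"ty": 0.97,"tz": 0.3,"grip": 50},{"ax": 0,"ay": 0,"az": 0,"tx": 0.78,"ty": 0.97,"tz": 0.3,"grip": 50},{"ax": 0,"ay": 0,"az": 0,"tx": 0.78,"ty": 0.97,"tz": 0.3,"grip": 50},{"ax": 0,"ay": 0,"az": 0,"tx": 0,"ty": 0,"tz": 0,"grip": 50}])

```text
time: 3.1
eef_pos: [0.6203, 0.1526, 0.1315]
tool_rot: [3.132, -0.221, -0.004]
ft_force: [-1.1, 0.4, 0.4]
width: 0.0501
grip_force: 0.0
```

```bash
python3 -c "
from h import *
go(621.7,152,41,-7.9)"
```

```text
t 3.1 p [620.3 152.6 131.5] tilt 0.16 h0 -8.1 q [ 0.546  0.35  -0.162 -0.    -1.062  0.884] w 50.1 
 az -0.17 tx 0.05 ty 0.01 tz 3.02
```

jog_arm(motion=[{"ax": 0,"ay": 0,"az": 0,"tx": 0.05,"ty": 0,"tz": 1,"grip": 50},{"ax": 0,"ay": 0,"az": 0,"tx": 0,"ty": 0,"tz": 1,"grip": 50},{"ax": 0,"ay": 0,"az": 0,"tx": 0,"ty": 0,"tz": 1,"grip": 50},{"ax": 0,"ay": 0,"az": 0,"tx": 0,"ty": 0,"tz": 0,"grip": 10},{"ax": 0,"ay": 0,"az": 0,"tx": 0,"ty": 0,"tz": 0,"grip": 10},{"ax": 0,"ay": 0,"az": 0,"tx": 0,"ty": 0,"tz": 0,"grip": 10},{"ax": 0,"ay": 0,"az": 0,"tx": 0,"ty": 0,"tz": -0.3,"grip": 10},{"ax": 0,"ay": 0,"az": 0,"tx": 0,"ty": 0,"tz": -1,"grip": 10}])

```text
time: 4.1
eef_pos: [0.6207, 0.1545, 0.0819]
tool_rot: [3.133, -0.216, -0.004]
ft_force: [0.5, -0.1, 0.0]
width: 0.0257
grip_force: 30.0
```

```bash
python3 -c "
from h import *
go(411,148,75,-7.9)"
```

```text
t 4.1 p [620.7 154.5  81.9] tilt 0.15 h0 -7.9 q [ 0.548  0.396 -0.216 -0.    -0.961  0.885] w 25.7 
 az -0.0 tx -6.89 ty 1.17 tz 0.23
```

jog_arm(motion=[{"ax": 0,"ay": 0,"az": 0,"tx": 0,"ty": 0,"tz": -1,"grip": 10},{"ax": 0,"ay": 0,"az": 0,"tx": -0.8,"ty": 0.16,"tz": -0.3,"grip": 10},{"ax": 0,"ay": 0,"az": 0,"tx": -1,"ty": 0.17,"tz": 0,"grip": 10},{"ax": 0,"ay": 0,"az": 0,"tx": -1,"ty": 0.17,"tz": 0,"grip": 10},{"ax": 0,"ay": 0,"az": 0,"tx": -1,"ty": 0.17,"tz": 0,"grip": 10},{"ax": 0,"ay": 0,"az": 0,"tx": -1,"ty": 0.17,"tz": 0,"grip": 10},{"ax": 0,"ay": 0,"az": 0,"tx": -1,"ty": 0.17,"tz": 0,"grip": 10},{"ax": 0,"ay": 0,"az": 0,"tx": -1,"ty": 0.17,"tz": 0,"grip": 10}])

```text
time: 5.1
eef_pos: [0.4141, 0.148, 0.1221]
tool_rot: [-3.133, 0.216, -0.002]
ft_force: [-0.2, 0.8, -0.7]
width: 0.0254
grip_force: 30.0
```

jog_arm(motion=[{"ax": 0,"ay": 0,"az": 0,"tx": 0,"ty": 0,"tz": 0.6,"grip": 10},{"ax": 0,"ay": 0,"az": 0,"tx": 0,"ty": 0,"tz": 1,"grip": 10},{"ax": 0,"ay": 0,"az": 0,"tx": 0,"ty": 0,"tz": 1,"grip": 10},{"ax": 0,"ay": 0,"az": 0,"tx": 0,"ty": 0,"tz": 0,"grip": 10},{"ax": 0,"ay": 0,"az": 0,"tx": 0,"ty": 0,"tz": 0,"grip": 50},{"ax": 0,"ay": 0,"az": 0,"tx": 0,"ty": 0,"tz": 0,"grip": 50},{"ax": 0,"ay": 0,"az": 0,"tx": 0,"ty": 0,"tz": -1,"grip": 50},{"ax": 0,"ay": 0,"az": 0,"tx": 0,"ty": 0,"tz": -1,"grip": 50}])

```text
time: 6.1
eef_pos: [0.415, 0.148, 0.1048]
tool_rot: [-3.134, 0.216, -0.001]
ft_force: [0.4, 0.7, 0.2]
width: 0.0495
grip_force: 0.0
```

```bash
python3 -c "
from h import *
go(608,52.5,41,-7.9)"
```

```text
t 6.1 p [415.  148.  104.8] tilt 0.05 h0 -7.9 q [ 0.793  0.056 -0.617  0.    -0.896  0.64 ] w 49.5 
 az 0.02 tx 6.81 ty 2.27 tz 2.13
```

jog_arm(motion=[{"ax": 0,"ay": 0,"az": 0,"tx": 0.5,"ty": 0.3,"tz": -0.5,"grip": 50},{"ax": 0,"ay": 0,"az": 0,"tx": 1,"ty": 0.3,"tz": 0,"grip": 50},{"ax": 0,"ay": 0,"az": 0,"tx": 1,"ty": 0.3,"tz": 0,"grip": 50},{"ax": 0,"ay": 0,"az": 0,"tx": 1,"ty": 0.3,"tz": 0,"grip": 50},{"ax": 0,"ay": 0,"az": 0,"tx": 1,"ty": 0.3,"tz": 0,"grip": 50},{"ax": 0,"ay": 0,"az": 0,"tx": 1,"ty": 0.3,"tz": 0,"grip": 50},{"ax": 0,"ay": 0,"az": 0,"tx": 1,"ty": 0.3,"tz": 0,"grip": 50},{"ax": 0,"ay": 0,"az": 0,"tx": 0.31,"ty": 0.17,"tz": 0,"grip": 50}])

```text
time: 7.1
eef_pos: [0.6093, 0.0517, 0.1188]
tool_rot: [-3.134, 0.218, -0.002]
ft_force: [-1.1, -0.4, 0.0]
width: 0.0502
grip_force: 0.0
```

jog_arm(motion=[{"ax": 0,"ay": 0,"az": 0,"tx": 0,"ty": 0,"tz": 0.6,"grip": 50},{"ax": 0,"ay": 0,"az": 0,"tx": 0,"ty": 0,"tz": 1,"grip": 50},{"ax": 0,"ay": 0,"az": 0,"tx": 0,"ty": 0,"tz": 1,"grip": 50},{"ax": 0,"ay": 0,"az": 0,"tx": 0,"ty": 0,"tz": 0,"grip": 10},{"ax": 0,"ay": 0,"az": 0,"tx": 0,"ty": 0,"tz": 0,"grip": 10},{"ax": 0,"ay": 0,"az": 0,"tx": 0,"ty": 0,"tz": 0,"grip": 10},{"ax": 0,"ay": 0,"az": 0,"tx": 0,"ty": 0,"tz": -0.4,"grip": 10},{"ax": 0,"ay": 0,"az": 0,"tx": 0,"ty": 0,"tz": -1,"grip": 10}])

```text
time: 8.1
eef_pos: [0.6069, 0.0521, 0.0824]
tool_rot: [3.133, -0.216, -0.003]
ft_force: [0.4, 0.2, -0.2]
width: 0.0258
grip_force: 30.0
```

```bash
python3 -c "
from h import *
go(410,70,75,-7.9)"
```

```text
t 8.1 p [606.9  52.1  82.4] tilt 0.12 h0 -7.9 q [ 0.406  0.35  -0.287 -0.    -0.936  1.027] w 25.8 
 az 0.0 tx -6.58 ty 0.31 tz 0.25
```

jog_arm(motion=[{"ax": 0,"ay": 0,"az": 0,"tx": 0,"ty": 0,"tz": -1,"grip": 10},{"ax": 0,"ay": 0,"az": 0,"tx": -0.58,"ty": 0.04,"tz": -0.3,"grip": 10},{"ax": 0,"ay": 0,"az": 0,"tx": -1,"ty": 0.04,"tz": 0,"grip": 10},{"ax": 0,"ay": 0,"az": 0,"tx": -1,"ty": 0.04,"tz": 0,"grip": 10},{"ax": 0,"ay": 0,"az": 0,"tx": -1,"ty": 0.04,"tz": 0,"grip": 10},{"ax": 0,"ay": 0,"az": 0,"tx": -1,"ty": 0.04,"tz": 0,"grip": 10},{"ax": 0,"ay": 0,"az": 0,"tx": -1,"ty": 0.04,"tz": 0,"grip": 10},{"ax": 0,"ay": 0,"az": 0,"tx": -1,"ty": 0.04,"tz": 0,"grip": 10}])

```text
time: 9.1
eef_pos: [0.409, 0.0707, 0.1209]
tool_rot: [-3.134, 0.217, 0.001]
ft_force: [-0.1, 0.3, 0.2]
width: 0.0259
grip_force: 30.0
```

jog_arm(motion=[{"ax": 0,"ay": 0,"az": 0,"tx": 0,"ty": 0,"tz": 0.6,"grip": 10},{"ax": 0,"ay": 0,"az": 0,"tx": 0,"ty": 0,"tz": 1,"grip": 10},{"ax": 0,"ay": 0,"az": 0,"tx": 0,"ty": 0,"tz": 1,"grip": 10},{"ax": 0,"ay": 0,"az": 0,"tx": 0,"ty": 0,"tz": 0,"grip": 10},{"ax": 0,"ay": 0,"az": 0,"tx": 0,"ty": 0,"tz": 0,"grip": 50},{"ax": 0,"ay": 0,"az": 0,"tx": 0,"ty": 0,"tz": 0,"grip": 50},{"ax": 0,"ay": 0,"az": 0,"tx": 0,"ty": 0,"tz": -1,"grip": 50},{"ax": 0,"ay": 0,"az": 0,"tx": 0,"ty": 0,"tz": -1,"grip": 50}])

```text
time: 10.1
eef_pos: [0.4113, 0.0712, 0.1047]
tool_rot: [-3.134, 0.216, -0.001]
ft_force: [0.4, -0.8, 0.4]
width: 0.0495
grip_force: 0.0
```

```bash
python3 -c "
from h import *
go(624.2,-142,14,-82)
c=cap('top','top1'); W=world(c)
for k,(a,b,e,f,z) in dict(red=(335,175,395,230,.060),blue=(405,212,460,260,.084),yel=(412,280,470,338,.060)).items(): print(k,rect(c,topmask(c,W,(a,b,e,f),z),z))
"
```

```text
t 10.1 p [411.3  71.2 104.7] tilt 0.05 h0 -7.9 q [ 0.649  0.015 -0.662  0.    -0.894  0.784] w 49.5 
 az 74.12 tx 8.02 ty -6.04 tz 3.02
red (array([ 626.6, -162.2]), (86.0, 62.2), -81.0)
blue (array([ 543.8, -316.3]), (62.2, 59.9), -28.8)
yel (array([ 374.7, -339. ]), (86.0, 63.3), 29.2)
```

jog_arm(motion=[{"ax": 0,"ay": 0,"az": 10.52,"tx": 0,"ty": 0,"tz": -0.2,"grip": 87},{"ax": 0,"ay": 0,"az": 10.52,"tx": 0,"ty": 0,"tz": -0.2,"grip": 87},{"ax": 0,"ay": 0,"az": 10.52,"tx": 0,"ty": 0,"tz": 0,"grip": 87},{"ax": 0,"ay": 0,"az": 10.52,"tx": 0,"ty": 0,"tz": 0,"grip": 87},{"ax": 0,"ay": 0,"az": 10.52,"tx": 0,"ty": 0,"tz": 0,"grip": 87},{"ax": 0,"ay": 0,"az": 10.52,"tx": 0,"ty": 0,"tz": 0,"grip": 87},{"ax": 0,"ay": 0,"az": 10.52,"tx": 0,"ty": 0,"tz": 0,"grip": 87},{"ax": 0,"ay": 0,"az": 0,"tx": 1,"ty": -0.75,"tz": 0,"grip": 87}])

```text
time: 11.15
eef_pos: [0.438, 0.0456, 0.1164]
tool_rot: [-2.376, 2.051, -0.001]
ft_force: [1.1, 0.8, 0.5]
width: 0.0872
grip_force: 0.0
```

jog_arm(motion=[{"ax": 0,"ay": 0,"az": 0,"tx": 1,"ty": -0.75,"tz": 0,"grip": 87},{"ax": 0,"ay": 0,"az": 0,"tx": 1,"ty": -0.75,"tz": 0,"grip": 87},{"ax": 0,"ay": 0,"az": 0,"tx": 1,"ty": -0.75,"tz": 0,"grip": 87},{"ax": 0,"ay": 0,"az": 0,"tx": 1,"ty": -0.75,"tz": 0,"grip": 87},{"ax": 0,"ay": 0,"az": 0,"tx": 1,"ty": -0.75,"tz": 0,"grip": 87},{"ax": 0,"ay": 0,"az": 0,"tx": 1,"ty": -0.75,"tz": 0,"grip": 87},{"ax": 0,"ay": 0,"az": 0,"tx": 1,"ty": -0.75,"tz": 0,"grip": 87},{"ax": 0,"ay": 0,"az": 0,"tx": 0,"ty": 0,"tz": 0.5,"grip": 87}])

```text
time: 12.15
eef_pos: [0.6269, -0.1415, 0.1011]
tool_rot: [-2.376, 2.052, -0.004]
ft_force: [-0.6, -0.2, -0.5]
width: 0.0869
grip_force: 0.0
```

```bash
python3 -c "
from h import *
go(624.2,-142,14,-81.5)
"
```

```text
t 12.15 p [ 626.9 -141.5  101.1] tilt 0.2 h0 -81.6 q [ 0.082  0.379 -0.194  0.001 -0.994  0.064] w 86.9 
 az -0.14 tx 0.00 ty 0.09 tz 2.90
```

jog_arm(motion=[{"ax": 0,"ay": 0,"az": 0,"tx": 0,"ty": 0.05,"tz": 1,"grip": 87},{"ax": 0,"ay": 0,"az": 0,"tx": 0,"ty": 0.04,"tz": 1,"grip": 87},{"ax": 0,"ay": 0,"az": 0,"tx": 0,"ty": 0,"tz": 0.9,"grip": 87},{"ax": 0,"ay": 0,"az": 0,"tx": 0,"ty": 0,"tz": 0,"grip": 40},{"ax": 0,"ay": 0,"az": 0,"tx": 0,"ty": 0,"tz": 0,"grip": 40},{"ax": 0,"ay": 0,"az": 0,"tx": 0,"ty": 0,"tz": 0,"grip": 40},{"ax": 0,"ay": 0,"az": 0,"tx": 0,"ty": 0,"tz": -0.4,"grip": 40},{"ax": 0,"ay": 0,"az": 0,"tx": 0,"ty": 0,"tz": -1,"grip": 40}], grip_force=40)

```text
time: 13.15
eef_pos: [0.6206, -0.1401, 0.0551]
tool_rot: [2.378, -2.051, -0.003]
ft_force: [0.3, 0.5, -1.5]
width: 0.0598
grip_force: 40.0
```

Run:
```python
from h import *
from scipy.optimize import least_squares
D=[([177.8,650.6,198.1],[.3594,.0111]),([352.4,603.1,258.5],[.371,.164]),([620.3,152.6,131.5],[.35,-.162]),([620.7,154.5,81.9],[.396,-.216]),([415,148,104.8],[.056,-.617]),([606.9,52.1,82.4],[.35,-.287]),([411.3,71.2,104.7],[.015,-.662]),([626.9,-141.5,101.1],[.379,-.194])]
s=status.read_state(); D.append((s["eef_pos"]*1000,s["joint_pos"][1:3]))
P=np.array([d[0] for d in D]);Q=np.array([d[1] for d in D])
r=np.sqrt(P[:,0]**2+P[:,1]**2-191.8**2)
def f(p):
    a,L2,L3,ph,h=p; g=Q[:,0]-Q[:,1]+ph
    return np.r_[a+L2*np.sin(Q[:,0])+L3*np.cos(g)-r, h+L2*np.cos(Q[:,0])-L3*np.sin(g)-P[:,2]]
o=least_squares(f,[0,400,400,0,100]); print(o.x,np.abs(o.fun).max())
go(490,-130,150,-173)
```

```text
[   1.1042  598.445   463.5119    0.0019 -203.0294] 1.8705030805406295
t 13.15 p [ 620.6 -140.1   55.1] tilt 0.15 h0 -81.5 q [ 0.084  0.418 -0.252 -0.    -0.904  0.064] w 59.8 
 az 91.46 tx 4.28 ty 0.86 tz -3.16
```

jog_arm(motion=[{"ax": 0,"ay": 0,"az": -10.2,"tx": 0,"ty": 0,"tz": -0.8,"grip": 40},{"ax": 0,"ay": 0,"az": -10.2,"tx": 0,"ty": 0,"tz": -0.8,"grip": 40},{"ax": 0,"ay": 0,"az": -10.2,"tx": 0,"ty": 0,"tz": -0.8,"grip": 40},{"ax": 0,"ay": 0,"az": -10.2,"tx": 0,"ty": 0,"tz": -0.8,"grip": 40},{"ax": 0,"ay": 0,"az": -10.2,"tx": 0,"ty": 0,"tz": 0,"grip": 40},{"ax": 0,"ay": 0,"az": -10.2,"tx": 0,"ty": 0,"tz": 0,"grip": 40},{"ax": 0,"ay": 0,"az": -10.2,"tx": 0,"ty": 0,"tz": 0,"grip": 40},{"ax": 0,"ay": 0,"az": -10.2,"tx": 0,"ty": 0,"tz": 0,"grip": 40}])

```text
time: 14.15
eef_pos: [0.6217, -0.1401, 0.1523]
tool_rot: [-3.141, -0.011, -0.001]
ft_force: [-0.3, 0.1, -2.2]
width: 0.0596
grip_force: 40.0
```

```bash
python3 -c "
from h import *
go(450,-180,150,0)
"
```

```text
t 14.15 p [ 621.7 -140.1  152.3] tilt 0.05 h0 0.4 q [ 0.084  0.329 -0.142 -0.    -1.099  1.494] w 59.6 
 az 0.4 tx -5.72 ty 1.33 tz 0.08
```

jog_arm(motion=[{"ax": 0,"ay": 0,"az": 0,"tx": -0.95,"ty": 0.22,"tz": 0,"grip": 40},{"ax": 0,"ay": 0,"az": 0,"tx": -0.95,"ty": 0.22,"tz": 0,"grip": 40},{"ax": 0,"ay": 0,"az": 0,"tx": -0.95,"ty": 0.22,"tz": 0,"grip": 40},{"ax": 0,"ay": 0,"az": 0,"tx": -0.95,"ty": 0.22,"tz": 0,"grip": 40},{"ax": 0,"ay": 0,"az": 0,"tx": -0.95,"ty": 0.22,"tz": 0,"grip": 40},{"ax": 0,"ay": 0,"az": 0,"tx": -0.95,"ty": 0.22,"tz": 0,"grip": 40},{"ax": 0,"ay": -5,"az": 0,"tx": 0,"ty": 0,"tz": 0,"grip": 40},{"ax": 0,"ay": -10,"az": 0,"tx": 0,"ty": 0,"tz": 0,"grip": 40}])

```text
time: 15.15
eef_pos: [0.4501, -0.1802, 0.1546]
tool_rot: [3.115, 0.001, -0.408]
ft_force: [0.6, -0.1, -1.7]
width: 0.0591
grip_force: 40.0
```

jog_arm(motion=[{"ax": 0,"ay": -10,"az": 0,"tx": 0,"ty": 0,"tz": 0,"grip": 40},{"ax": 0,"ay": -10,"az": 0,"tx": 0,"ty": 0,"tz": 0,"grip": 40},{"ax": 0,"ay": -10,"az": 0,"tx": 0,"ty": 0,"tz": 0,"grip": 40},{"ax": 0,"ay": -10,"az": 0,"tx": 0,"ty": 0,"tz": 0,"grip": 40},{"ax": 0,"ay": -10,"az": 0,"tx": 0,"ty": 0,"tz": 0,"grip": 40},{"ax": 0,"ay": -10,"az": 0,"tx": 0,"ty": 0,"tz": 0,"grip": 40},{"ax": 0,"ay": -5,"az": 0,"tx": 0,"ty": 0,"tz": 0,"grip": 40},{"ax": 0,"ay": 0,"az": 0,"tx": 0,"ty": 0,"tz": 0,"grip": 40}])

```text
time: 16.15
eef_pos: [0.4506, -0.1798, 0.1489]
tool_rot: [2.403, 0.001, -2.024]
ft_force: [0.1, -0.2, -2.3]
width: 0.0596
grip_force: 40.0
```

```bash
python3 -c "
from h import *
go(450,-180,62)
cap('side','side1')
s=status.read_state(); print(R.from_rotvec(s['tool_rot']).as_matrix(), s['ft_force'])
"
```

```text
t 16.15 p [ 450.6 -179.8  148.9] tilt 80.21 h0 0.1 q [ 0.014  0.991  0.264 -0.017 -2.244  1.558] w 59.6 
 az -0.0 tx -0.02 ty 0.01 tz 2.90
[[ 0.1747  0.0014 -0.9846]
 [ 0.     -1.     -0.0014]
 [-0.9846  0.0002 -0.1747]] [ 0.1183 -0.281  -0.1165]
```

View pics/side1.png

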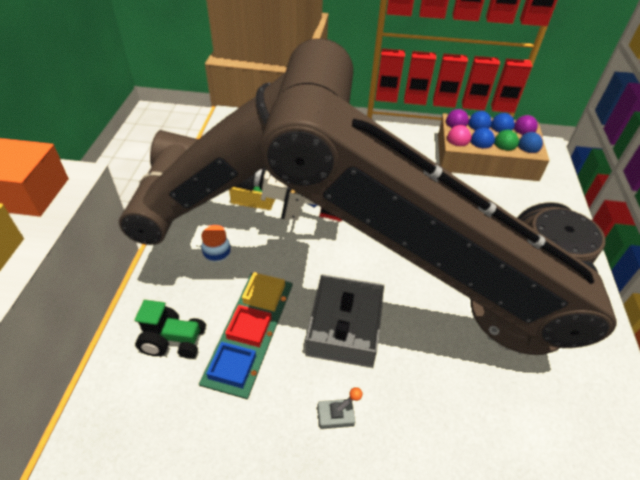

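Run:
```python
from h import *
t0=load("top0.npz"); W=world(t0); m=roi(t0,300,125,350,170)&(W[...,2]>.055)&(W[...,2]<.085); print("tub",np.median(W[m],0))
m=roi(t0,392,135,472,202)&(W[...,2]>.045)&(W[...,2]<.085); print("carton",rect(t0,m,.06,3))
for n in("side","top"):
    c=cap(n); W=world(c); P=W[(c["depth"]>0)&(W[...,2]>.1)&(W[...,2]<.6)&(W[...,0]>.55)&(W[...,0]<1.0)]
    for x in np.arange(.56,.96,.04):
        q=P[abs(P[:,0]-x)<.02]
        if len(q)>20: print(n,round(x,2),"y",np.percentile(q[:,1],[1,99]),"z",np.percentile(q[:,2],[1,99]),len(q))
```

```text
tub [ 0.758  -0.0702  0.0703]
carton (array([ 673.2, -314.2]), (134.0, 57.8), 84.7)
side 0.56 y [-0.124   0.1885] z [0.1346 0.5618] 1005
side 0.6 y [-0.1414  0.0631] z [0.1528 0.5281] 1916
side 0.64 y [-0.1619  0.065 ] z [0.1611 0.4906] 1935
side 0.68 y [-0.1501  0.0659] z [0.1696 0.4579] 1562
side 0.72 y [-1.4052  0.0665] z [0.1032 0.4234] 1411
side 0.76 y [-1.2334  0.0671] z [0.1044 0.3842] 1173
side 0.8 y [-1.2367  0.226 ] z [0.105  0.3404] 1785
side 0.84 y [-1.2385  0.2233] z [0.1072 0.2987] 2099
side 0.88 y [-1.2426  0.0841] z [0.1071 0.2788] 1460
side 0.92 y [-1.2508 -0.1288] z [0.1003 0.2756] 241
top 0.56 y [-0.2706  0.1682] z [0.1457 0.5626] 2657
top 0.6 y [-0.2497  0.0537] z [0.1534 0.5318] 2163
top 0.64 y [-0.2082  0.0545] z [0.1738 0.4953] 1941
top 0.68 y [-0.2203  0.0608] z [0.2053 0.4612] 2006
top 0.72 y [-0.2228  0.0615] z [0.2058 0.4275] 1791
top 0.76 y [-0.2212  0.0621] z [0.216 0.388] 1644
top 0.8 y [-0.2237  0.2201] z [0.1069 0.3466] 2734
top 0.84 y [-0.2239  0.2157] z [0.1088 0.304 ] 2989
top 0.88 y [-0.2249  0.0734] z [0.245  0.2825] 1975
top 0.92 y [-0.227  -0.1322] z [0.2367 0.2811] 79
```

jog_arm(motion=[{"ax": 0,"ay": 0,"az": 0,"tx": 0.7,"ty": 0,"tz": 0.124,"grip": 40},{"ax": 0,"ay": 0,"az": 0,"tx": 0.7,"ty": 0,"tz": 0.124,"grip": 40},{"ax": 0,"ay": 0,"az": 0,"tx": 0.7,"ty": 0,"tz": 0.124,"grip": 40},{"ax": 0,"ay": 0,"az": 0,"tx": 0.5,"ty": 0,"tz": 0.09,"grip": 40},{"ax": 0,"ay": 0,"az": 0,"tx": 0.1,"ty": 0,"tz": 0.02,"grip": 40},{"ax": 0,"ay": 0,"az": 0,"tx": 0.05,"ty": 0,"tz": 0.01,"grip": 40},{"ax": 0,"ay": 0,"az": 0,"tx": 0,"ty": 0,"tz": 0,"grip": 40},{"ax": 0,"ay": 0,"az": 0,"tx": 0,"ty": 0,"tz": 0,"grip": 40}])

```text
time: 17.3
eef_pos: [0.4509, -0.18, 0.0678]
tool_rot: [2.407, 0.002, -2.017]
ft_force: [-0.5, -0.8, -1.2]
width: 0.0594
grip_force: 40.0
```

jog_arm(motion=[{"ax": 0,"ay": -5,"az": 0,"tx": 0,"ty": 0,"tz": 0,"grip": 40},{"ax": 0,"ay": -3.5,"az": 0,"tx": 0.05,"ty": 0,"tz": 0,"grip": 40},{"ax": 0,"ay": 0,"az": 0,"tx": 0.05,"ty": 0,"tz": 0,"grip": 40},{"ax": 0,"ay": 0,"az": 0,"tx": 0.05,"ty": 0,"tz": 0,"grip": 40},{"ax": 0,"ay": 0,"az": 0,"tx": 0,"ty": 0,"tz": 0,"grip": 40},{"ax": 0,"ay": 0,"az": 0,"tx": 0,"ty": 0,"tz": 0,"grip": 40},{"ax": 0,"ay": 0,"az": 0,"tx": 0,"ty": 0,"tz": 0,"grip": 40},{"ax": 0,"ay": 0,"az": 0,"tx": 0,"ty": 0,"tz": 0,"grip": 40}])

```text
time: 18.3
eef_pos: [0.451, -0.1799, 0.0642]
tool_rot: [2.25, 0.001, -2.191]
ft_force: [-2.6, 2.4, 5.6]
width: 0.0594
grip_force: 40.0
```

jog_arm(motion=[{"ax": 0,"ay": 0,"az": 0,"tx": 0,"ty": 0,"tz": 0,"grip": 62},{"ax": 0,"ay": 0,"az": 0,"tx": 0,"ty": 0,"tz": 0,"grip": 66},{"ax": 0,"ay": 0,"az": 0,"tx": 0,"ty": 0,"tz": 0,"grip": 87},{"ax": 0,"ay": 0,"az": 0,"tx": 0,"ty": 0,"tz": 0,"grip": 87},{"ax": 0,"ay": 0,"az": 0,"tx": -0.5,"ty": 0,"tz": 0,"grip": 87},{"ax": 0,"ay": 0,"az": 0,"tx": -1,"ty": 0,"tz": 0,"grip": 87},{"ax": 0,"ay": 0,"az": 0,"tx": -1,"ty": 0,"tz": 0,"grip": 87},{"ax": 0,"ay": 0,"az": 0,"tx": -1,"ty": 0,"tz": 0,"grip": 87}])

```text
time: 19.3
eef_pos: [0.4481, -0.18, 0.1696]
tool_rot: [2.25, 0.001, -2.19]
ft_force: [1.1, 0.8, -0.6]
width: 0.0878
grip_force: 0.0
```

jog_arm(motion=[{"ax": 0,"ay": 10,"az": 0,"tx": -1,"ty": 0,"tz": 0,"grip": 87},{"ax": 0,"ay": 10,"az": 0,"tx": 0,"ty": 0,"tz": 0,"grip": 87},{"ax": 0,"ay": 10,"az": 0,"tx": 0,"ty": 0,"tz": 0,"grip": 87},{"ax": 0,"ay": 10,"az": 0,"tx": 0,"ty": 0,"tz": 0,"grip": 87},{"ax": 0,"ay": 10,"az": 0,"tx": 0,"ty": 0,"tz": 0,"grip": 87},{"ax": 0,"ay": 10,"az": 0,"tx": 0,"ty": 0,"tz": 0,"grip": 87},{"ax": 0,"ay": 10,"az": 0,"tx": 0,"ty": 0,"tz": 0,"grip": 87},{"ax": 0,"ay": 10,"az": 0,"tx": 0,"ty": 0,"tz": 0,"grip": 87}])

```text
time: 20.3
eef_pos: [0.4478, -0.1801, 0.1996]
tool_rot: [3.133, 0.002, -0.219]
ft_force: [0.3, -0.1, 0.4]
width: 0.0871
grip_force: 0.0
```

```bash
cat >> h.py <<'E'
def find(c,W,zlo,zhi,xr,yr,z):
    d=cv2.medianBlur(np.where(c["depth"]>0,W[...,2],0).astype(np.float32),5)
    m=(d>zlo)&(d<zhi)&(W[...,0]>xr[0])&(W[...,0]<xr[1])&(W[...,1]>yr[0])&(W[...,1]<yr[1])
    if m.sum()<30: return None
    return rect(c,m,z)
E
python3 - <<'E'
from h import *
go(467,-180,36,0)
s=status.read_state(); print(s["tool_rot"])
for n in("top","side"):
    c=cap(n,n+"2"); W=world(c)
    print(find(c,W,.074,.097,(.38,.55),(-.28,-.08),.084))
E
```

```text
t 20.3 p [ 447.8 -180.1  199.6] tilt 7.99 h0 0.1 q [ 0.024  0.131 -0.299 -0.003 -1.28   1.55 ] w 87.1 
 az 0.09 tx 0.64 ty -0.00 tz 5.45
[ 3.1335  0.0024 -0.2189]
None
(array([ 465.1, -174.4]), (70.2, 59.9), 89.8)
```

View pics/side2.png

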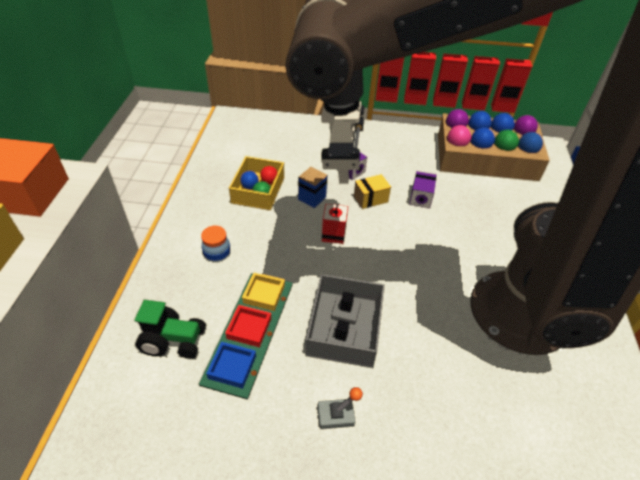

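jog_arm(motion=[{"ax": 0,"ay": 8,"az": 0.1,"tx": 0,"ty": 0,"tz": 0,"grip": 87},{"ax": 0,"ay": 0,"az": 0,"tx": 0.6,"ty": 0,"tz": 0.9,"grip": 87},{"ax": 0,"ay": 0,"az": 0,"tx": 0,"ty": 0,"tz": 1,"grip": 87},{"ax": 0,"ay": 0,"az": 0,"tx": 0,"ty": 0,"tz": 1,"grip": 87},{"ax": 0,"ay": 0,"az": 0,"tx": 0,"ty": 0,"tz": 1,"grip": 87},{"ax": 0,"ay": 0,"az": 0,"tx": 0,"ty": 0,"tz": 1,"grip": 87},{"ax": 0,"ay": 0,"az": 0,"tx": 0,"ty": 0,"tz": 0.55,"grip": 87},{"ax": 0,"ay": 0,"az": 0,"tx": 0,"ty": 0,"tz": 0,"grip": 40}])

```text
time: 21.4
eef_pos: [0.4629, -0.18, 0.0334]
tool_rot: [3.141, -0.001, -0.019]
ft_force: [0.1, -0.1, 0.1]
width: 0.0815
grip_force: 0.0
```

jog_arm(motion=[{"ax": 0,"ay": 0,"az": 0,"tx": 0,"ty": 0,"tz": 0,"grip": 40},{"ax": 0,"ay": 0,"az": 0,"tx": 0,"ty": 0,"tz": 0,"grip": 40},{"ax": 0,"ay": 0,"az": 0,"tx": 0,"ty": 0,"tz": -0.3,"grip": 40},{"ax": 0,"ay": 0,"az": 0,"tx": 0,"ty": 0,"tz": -1,"grip": 40},{"ax": 0,"ay": 0,"az": 0,"tx": 0,"ty": 0,"tz": -1,"grip": 40},{"ax": 0,"ay": 0,"az": 7.9,"tx": 0,"ty": 0,"tz": -1,"grip": 40},{"ax": 0,"ay": 0,"az": 0,"tx": 0,"ty": 0,"tz": 0,"grip": 40},{"ax": 0,"ay": 0,"az": 0,"tx": 0,"ty": 0,"tz": 0,"grip": 40}])

```text
time: 22.4
eef_pos: [0.4642, -0.1798, 0.1329]
tool_rot: [3.134, -0.215, -0.014]
ft_force: [0.2, 0.5, -2.4]
width: 0.06
grip_force: 40.0
```

Run:
```python
from h import *
go(621.5,150.5,53,-7.9)
c=cap("side"); W=world(c); print(find(c,W,.17,.215,(.38,.55),(-.28,-.08),.19))
```

```text
t 22.4 p [ 464.2 -179.8  132.9] tilt 0.5 h0 -7.9 q [ 0.026  0.129 -0.459 -0.001 -0.992  1.408] w 60.0 
 az 0.04 tx 3.68 ty -11.63 tz 2.66
(array([ 468.3, -123.1]), (23.4, 20.7), 6.5)
```

jog_arm(motion=[{"ax": 0,"ay": 0.5,"az": 0,"tx": 0.3,"ty": -0.97,"tz": 0,"grip": 40},{"ax": 0,"ay": 0,"az": 0,"tx": 0.3,"ty": -0.97,"tz": 0,"grip": 40},{"ax": 0,"ay": 0,"az": 0,"tx": 0.3,"ty": -0.97,"tz": 0,"grip": 40},{"ax": 0,"ay": 0,"az": 0,"tx": 0.3,"ty": -0.97,"tz": 0,"grip": 40},{"ax": 0,"ay": 0,"az": 0,"tx": 0.3,"ty": -0.97,"tz": 0,"grip": 40},{"ax": 0,"ay": 0,"az": 0,"tx": 0.3,"ty": -0.97,"tz": 0,"grip": 40},{"ax": 0,"ay": 0,"az": 0,"tx": 0.3,"ty": -0.97,"tz": 0,"grip": 40},{"ax": 0,"ay": 0,"az": 0,"tx": 0.3,"ty": -0.97,"tz": 0,"grip": 40}])

```text
time: 23.45
eef_pos: [0.5677, 0.0414, 0.1313]
tool_rot: [3.132, -0.215, -0.004]
ft_force: [0.8, 0.2, -2.3]
width: 0.0598
grip_force: 40.0
```

jog_arm(motion=[{"ax": 0,"ay": 0,"az": 0,"tx": 0.3,"ty": -0.97,"tz": 0,"grip": 40},{"ax": 0,"ay": 0,"az": 0,"tx": 0.3,"ty": -0.97,"tz": 0,"grip": 40},{"ax": 0,"ay": 0,"az": 0,"tx": 0.3,"ty": -0.97,"tz": 0,"grip": 40},{"ax": 0,"ay": 0,"az": 0,"tx": 0.3,"ty": -0.97,"tz": 0,"grip": 40},{"ax": 0,"ay": 0,"az": 0,"tx": 0,"ty": 0,"tz": 0.7,"grip": 40},{"ax": 0,"ay": 0,"az": 0,"tx": 0,"ty": 0,"tz": 0.7,"grip": 40},{"ax": 0,"ay": 0,"az": 0,"tx": 0,"ty": 0,"tz": 0,"grip": 40},{"ax": 0,"ay": 0,"az": 0,"tx": 0,"ty": 0,"tz": 0,"grip": 40}])

```text
time: 24.45
eef_pos: [0.6205, 0.1514, 0.0911]
tool_rot: [3.133, -0.216, 0.001]
ft_force: [1.1, 0.4, -1.4]
width: 0.0596
grip_force: 40.0
```

Run:
```python
from h import *
go(620.3,150.7,51,-7.9)
t0=load("top0.npz")
c=cap("side","side3"); W=world(c); m=roi(c,190,200,310,340)&col(c,"red")
P=W[m&(W[...,2]>.07)&(W[...,2]<.2)]; print(np.percentile(P,[2,50,98],axis=0))
cv2.imwrite("pics/side3.png",cv2.resize(c["img"][180:400,170:330],None,fx=2.7,fy=2.7,interpolation=cv2.INTER_CUBIC))
```

```text
t 24.45 p [620.5 151.4  91.1] tilt 0.09 h0 -7.9 q [ 0.545  0.384 -0.212  0.002 -0.975  0.887] w 59.6 
 az -0.01 tx -0.00 ty 0.02 tz 1.34
[[0.5892 0.139  0.0707]
 [0.5962 0.1813 0.099 ]
 [0.6443 0.1875 0.1412]]
```

View pics/side3.png

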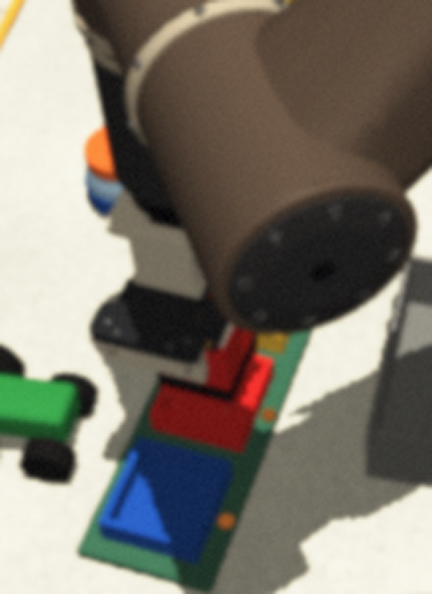

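jog_arm(motion=[{"ax": 0,"ay": 0,"az": 0,"tx": 0,"ty": 0.02,"tz": 0.5,"grip": 40},{"ax": 0,"ay": 0,"az": 0,"tx": 0,"ty": 0,"tz": 0.3,"grip": 40},{"ax": 0,"ay": 0,"az": 0,"tx": 0,"ty": 0,"tz": 0.2,"grip": 40},{"ax": 0,"ay": 0,"az": 0,"tx": 0,"ty": 0,"tz": 0.1,"grip": 40},{"ax": 0,"ay": 0,"az": 0,"tx": 0,"ty": 0,"tz": 0.1,"grip": 40},{"ax": 0,"ay": 0,"az": 0,"tx": 0,"ty": 0,"tz": 0.1,"grip": 40},{"ax": 0,"ay": 0,"az": 0,"tx": 0,"ty": 0,"tz": 0,"grip": 40},{"ax": 0,"ay": 0,"az": 0,"tx": 0,"ty": 0,"tz": 0,"grip": 40}])

```text
time: 25.5
eef_pos: [0.6203, 0.1504, 0.0522]
tool_rot: [3.133, -0.217, 0.002]
ft_force: [-1.9, -0.5, 3.8]
width: 0.0595
grip_force: 40.0
```

jog_arm(motion=[{"ax": 0,"ay": 0,"az": 0,"tx": 0,"ty": 0,"tz": 0.06,"grip": 40},{"ax": 0,"ay": 0,"az": 0,"tx": 0,"ty": 0,"tz": 0,"grip": 63},{"ax": 0,"ay": 0,"az": 0,"tx": 0,"ty": 0,"tz": 0,"grip": 74},{"ax": 0,"ay": 0,"az": 0,"tx": 0,"ty": 0,"tz": 0,"grip": 74},{"ax": 0,"ay": 0,"az": 0,"tx": 0,"ty": 0,"tz": -1,"grip": 74},{"ax": 0,"ay": 0,"az": 0,"tx": 0,"ty": 0,"tz": -1,"grip": 74},{"ax": 0,"ay": 0,"az": 0,"tx": 0,"ty": 0,"tz": -1,"grip": 74},{"ax": 0,"ay": 0,"az": 0,"tx": 0,"ty": 0,"tz": -1,"grip": 74}])

```text
time: 26.5
eef_pos: [0.6197, 0.1504, 0.1704]
tool_rot: [3.133, -0.217, -0.001]
ft_force: [0.8, -0.1, -0.6]
width: 0.074
grip_force: 0.0
```

Run:
```python
from h import *
c=cap("side"); W=world(c); m=roi(c,190,200,310,370)&(W[...,2]>.085)&(W[...,2]<.115)&(W[...,0]>.56)&(W[...,0]<.68)&(W[...,1]>.09)&(W[...,1]<.21)
print("red top z",np.median(W[m],0),m.sum(), rect(c,m,.1))
c=cap("top"); W=world(c)
for k,(a,b,e,f,z) in dict(blue=(405,212,460,260,.084),yel=(412,280,470,338,.060)).items(): print(k,rect(c,topmask(c,W,(a,b,e,f),z),z))
go(375.5-17.3,-337-10,14,-150.5)
```

```text
red top z [0.6183 0.1581 0.1008] 787 (array([619.7, 156. ]), (70.8, 64.8), 83.0)
blue (array([ 543.5, -315.8]), (62.2, 59.8), -29.9)
yel (array([ 374.7, -338.9]), (86.3, 63.3), 29.0)
t 26.6 p [621.8 151.2 173.5] tilt 0.32 h0 -7.9 q [ 0.544  0.315 -0.113  0.002 -1.138  0.888] w 73.8 
 az 142.6 tx 15.83 ty -10.12 tz 5.32
```

jog_arm(motion=[{"ax": 0,"ay": 0,"az": -9.35,"tx": 0,"ty": 0,"tz": 0,"grip": 87},{"ax": 0,"ay": 0,"az": -9.35,"tx": 0,"ty": 0,"tz": 0,"grip": 87},{"ax": 0,"ay": 0,"az": -9.35,"tx": 0,"ty": 0,"tz": 0,"grip": 87},{"ax": 0,"ay": 0,"az": -9.35,"tx": 0,"ty": 0,"tz": 0,"grip": 87},{"ax": 0,"ay": 0,"az": 0,"tx": -0.99,"ty": 0.635,"tz": 0,"grip": 87},{"ax": 0,"ay": 0,"az": 0,"tx": -0.99,"ty": 0.635,"tz": 0,"grip": 87},{"ax": 0,"ay": 0,"az": 0,"tx": -0.99,"ty": 0.635,"tz": 0,"grip": 87},{"ax": 0,"ay": 0,"az": 0,"tx": -0.99,"ty": 0.635,"tz": 0,"grip": 87}])

```text
time: 27.6
eef_pos: [0.553, 0.0247, 0.1692]
tool_rot: [3.037, 0.799, -0.002]
ft_force: [0.8, -0.5, 0.8]
width: 0.087
grip_force: 0.0
```

jog_arm(motion=[{"ax": 0,"ay": 0,"az": 0,"tx": -0.99,"ty": 0.635,"tz": 0,"grip": 87},{"ax": 0,"ay": 0,"az": 0,"tx": -0.99,"ty": 0.635,"tz": 0,"grip": 87},{"ax": 0,"ay": 0,"az": 0,"tx": -0.99,"ty": 0.635,"tz": 0,"grip": 87},{"ax": 0,"ay": 0,"az": 0,"tx": -0.99,"ty": 0.635,"tz": 0,"grip": 87},{"ax": 0,"ay": 0,"az": 0,"tx": -0.99,"ty": 0.635,"tz": 0,"grip": 87},{"ax": 0,"ay": 0,"az": 0,"tx": -0.99,"ty": 0.635,"tz": 0,"grip": 87},{"ax": 0,"ay": 0,"az": 0,"tx": -0.99,"ty": 0.635,"tz": 0,"grip": 87},{"ax": 0,"ay": 0,"az": 0,"tx": -0.99,"ty": 0.635,"tz": 0,"grip": 87}])

```text
time: 28.6
eef_pos: [0.4211, -0.2247, 0.1697]
tool_rot: [3.037, 0.799, -0.001]
ft_force: [0.7, -0.3, 1.2]
width: 0.0869
grip_force: 0.0
```

jog_arm(motion=[{"ax": 0,"ay": 0,"az": 0,"tx": -0.99,"ty": 0.635,"tz": 0.5,"grip": 87},{"ax": 0,"ay": 0,"az": 0,"tx": -0.99,"ty": 0.635,"tz": 0.5,"grip": 87},{"ax": 0,"ay": 0,"az": 0,"tx": -0.99,"ty": 0.635,"tz": 0.5,"grip": 87},{"ax": 0,"ay": 0,"az": 0,"tx": -0.99,"ty": 0.635,"tz": 0.5,"grip": 87},{"ax": 0,"ay": 0,"az": 0,"tx": 0,"ty": 0,"tz": 0.3,"grip": 87},{"ax": 0,"ay": 0,"az": 0,"tx": 0,"ty": 0,"tz": 0,"grip": 87},{"ax": 0,"ay": 0,"az": 0,"tx": 0,"ty": 0,"tz": 0,"grip": 87},{"ax": 0,"ay": 0,"az": 0,"tx": 0,"ty": 0,"tz": 0,"grip": 87}])

```text
time: 29.6
eef_pos: [0.3569, -0.3484, 0.102]
tool_rot: [3.036, 0.801, 0.001]
ft_force: [0.5, -0.3, 0.2]
width: 0.0871
grip_force: 0.0
```

Run:
```python
from h import *
go(357.6,-348.3,14,29.5)
c=cap("side"); W=world(c); print(rect(c,topmask(c,W,(345,165,400,215),.06),.06))
```

```text
t 29.6 p [ 356.9 -348.4  102. ] tilt 0.12 h0 29.5 q [-0.378  0.157 -0.507  0.002 -0.905  2.463] w 87.1 
 az 0.05 tx 0.02 ty 0.01 tz 2.93
(array([ 374.6, -332.8]), (89.7, 70.6), 29.2)
```

jog_arm(motion=[{"ax": 0,"ay": 0,"az": 0,"tx": 0,"ty": 0,"tz": 1,"grip": 87},{"ax": 0,"ay": 0,"az": 0,"tx": 0,"ty": 0,"tz": 1,"grip": 87},{"ax": 0,"ay": 0,"az": 0,"tx": 0,"ty": 0,"tz": 0.9,"grip": 87},{"ax": 0,"ay": 0,"az": 0,"tx": 0,"ty": 0,"tz": 0,"grip": 40},{"ax": 0,"ay": 0,"az": 0,"tx": 0,"ty": 0,"tz": 0,"grip": 40},{"ax": 0,"ay": 0,"az": 0,"tx": 0,"ty": 0,"tz": 0,"grip": 40},{"ax": 0,"ay": 0,"az": 0,"tx": 0,"ty": 0,"tz": -0.4,"grip": 40},{"ax": 0,"ay": 0,"az": 0,"tx": 0,"ty": 0,"tz": -1,"grip": 40}])

```text
time: 30.65
eef_pos: [0.3551, -0.3484, 0.0568]
tool_rot: [-3.038, -0.799, 0.004]
ft_force: [1.2, -0.6, -1.8]
width: 0.0599
grip_force: 40.0
```

jog_arm(motion=[{"ax": 0,"ay": 0,"az": 9.8,"tx": 0,"ty": 0,"tz": -1,"grip": 40},{"ax": 0,"ay": 0,"az": 9.8,"tx": 0,"ty": 0,"tz": -1,"grip": 40},{"ax": 0,"ay": 0,"az": 9.9,"tx": 0,"ty": 0,"tz": -1,"grip": 40},{"ax": 0,"ay": 0,"az": 0,"tx": 0.5,"ty": -0.9,"tz": 0,"grip": 40},{"ax": 0,"ay": 0,"az": 0,"tx": 0.5,"ty": -0.9,"tz": 0,"grip": 40},{"ax": 0,"ay": 0,"az": 0,"tx": 0.5,"ty": -0.9,"tz": 0,"grip": 40},{"ax": 0,"ay": 0,"az": 0,"tx": 0.5,"ty": -0.9,"tz": 0,"grip": 40},{"ax": 0,"ay": 0,"az": 0,"tx": 0.5,"ty": -0.9,"tz": 0,"grip": 40}])

```text
time: 31.65
eef_pos: [0.4314, -0.2128, 0.1474]
tool_rot: [3.14, -0.001, 0.002]
ft_force: [-0.0, -0.4, -1.9]
width: 0.0596
grip_force: 40.0
```

Run:
```python
from h import *
go(450,-180,64,0)
```

```text
t 31.65 p [ 431.4 -212.8  147.4] tilt 0.1 h0 -0.0 q [-0.047  0.079 -0.48   0.001 -1.011  1.616] w 59.6 
 az -0.03 tx 0.62 ty -1.09 tz 2.78
```

jog_arm(motion=[{"ax": 0,"ay": -3,"az": 0,"tx": 0.31,"ty": -0.55,"tz": 0,"grip": 40},{"ax": 0,"ay": -6,"az": 0,"tx": 0.31,"ty": -0.54,"tz": 0,"grip": 40},{"ax": 0,"ay": -10,"az": 0,"tx": 0,"ty": 0,"tz": 0,"grip": 40},{"ax": 0,"ay": -10,"az": 0,"tx": 0,"ty": 0,"tz": 0,"grip": 40},{"ax": 0,"ay": -10,"az": 0,"tx": 0,"ty": 0,"tz": 0,"grip": 40},{"ax": 0,"ay": -10,"az": 0,"tx": 0,"ty": 0,"tz": 0,"grip": 40},{"ax": 0,"ay": -10,"az": 0,"tx": 0,"ty": 0,"tz": 0,"grip": 40},{"ax": 0,"ay": -10,"az": 0,"tx": 0,"ty": 0,"tz": 0,"grip": 40}])

```text
time: 32.65
eef_pos: [0.451, -0.1811, 0.1465]
tool_rot: [2.586, -0.002, -1.782]
ft_force: [0.2, -0.0, -2.1]
width: 0.0594
grip_force: 40.0
```

jog_arm(motion=[{"ax": 0,"ay": -10,"az": 0,"tx": 0,"ty": 0,"tz": 0,"grip": 40},{"ax": 0,"ay": -9.8,"az": 0,"tx": 0,"ty": 0,"tz": 0,"grip": 40},{"ax": 0,"ay": 0,"az": 0,"tx": 0.7,"ty": 0,"tz": 0,"grip": 40},{"ax": 0,"ay": 0,"az": 0,"tx": 0.7,"ty": 0,"tz": 0,"grip": 40},{"ax": 0,"ay": 0,"az": 0,"tx": 0.7,"ty": 0,"tz": 0,"grip": 40},{"ax": 0,"ay": 0,"az": 0,"tx": 0.4,"ty": 0,"tz": 0,"grip": 40},{"ax": 0,"ay": 0,"az": 0,"tx": 0.1,"ty": 0,"tz": 0,"grip": 40},{"ax": 0,"ay": 0,"az": 0,"tx": 0,"ty": 0,"tz": 0,"grip": 40}])

```text
time: 33.65
eef_pos: [0.4516, -0.1812, 0.0681]
tool_rot: [2.245, -0.002, -2.196]
ft_force: [-0.2, 1.1, -1.4]
width: 0.0595
grip_force: 40.0
```

jog_arm(motion=[{"ax": 0,"ay": 0,"az": 0,"tx": 0.06,"ty": 0,"tz": 0,"grip": 40},{"ax": 0,"ay": 0,"az": 0,"tx": 0.05,"ty": 0,"tz": 0,"grip": 40},{"ax": 0,"ay": 0,"az": 0,"tx": 0.03,"ty": 0,"tz": 0,"grip": 40},{"ax": 0,"ay": 0,"az": 0,"tx": 0,"ty": 0,"tz": 0,"grip": 40},{"ax": 0,"ay": 0,"az": 0,"tx": 0,"ty": 0,"tz": 0,"grip": 62},{"ax": 0,"ay": 0,"az": 0,"tx": 0,"ty": 0,"tz": 0,"grip": 66},{"ax": 0,"ay": 0,"az": 0,"tx": 0,"ty": 0,"tz": 0,"grip": 87},{"ax": 0,"ay": 0,"az": 0,"tx": 0,"ty": 0,"tz": 0,"grip": 87}])

```text
time: 34.65
eef_pos: [0.4515, -0.1812, 0.0636]
tool_rot: [2.244, -0.002, -2.198]
ft_force: [0.1, -0.1, 0.0]
width: 0.0805
grip_force: 0.0
```

jog_arm(motion=[{"ax": 0,"ay": 0,"az": 0,"tx": -0.5,"ty": 0,"tz": 0,"grip": 87},{"ax": 0,"ay": 0,"az": 0,"tx": -1,"ty": 0,"tz": 0,"grip": 87},{"ax": 0,"ay": 0,"az": 0,"tx": -1,"ty": 0,"tz": 0,"grip": 87},{"ax": 0,"ay": 0,"az": 0,"tx": -1,"ty": 0,"tz": 0,"grip": 87},{"ax": 0,"ay": 10,"az": 0,"tx": -1,"ty": 0,"tz": 0,"grip": 87},{"ax": 0,"ay": 10,"az": 0,"tx": 0,"ty": 0,"tz": 0,"grip": 87},{"ax": 0,"ay": 10,"az": 0,"tx": 0,"ty": 0,"tz": 0,"grip": 87},{"ax": 0,"ay": 10,"az": 0,"tx": 0,"ty": 0,"tz": 0,"grip": 87}])

```text
time: 35.65
eef_pos: [0.4492, -0.1811, 0.1999]
tool_rot: [2.865, -0.001, -1.286]
ft_force: [0.7, -0.4, 0.6]
width: 0.0873
grip_force: 0.0
```

jog_arm(motion=[{"ax": 0,"ay": 10,"az": 0,"tx": 0,"ty": 0,"tz": 0,"grip": 87},{"ax": 0,"ay": 10,"az": 0,"tx": 0,"ty": 0,"tz": 0,"grip": 87},{"ax": 0,"ay": 10,"az": 0,"tx": 0,"ty": 0,"tz": 0,"grip": 87},{"ax": 0,"ay": 10,"az": 0,"tx": 0,"ty": 0,"tz": 0,"grip": 87},{"ax": 0,"ay": 8.8,"az": 0,"tx": 0,"ty": 0,"tz": 0,"grip": 87},{"ax": 0,"ay": 0,"az": 0,"tx": 0,"ty": 0,"tz": 0,"grip": 87},{"ax": 0,"ay": 0,"az": 0,"tx": 0,"ty": 0,"tz": 0,"grip": 87},{"ax": 0,"ay": 0,"az": 0,"tx": 0,"ty": 0,"tz": 0,"grip": 87}])

```text
time: 36.65
eef_pos: [0.4492, -0.181, 0.1983]
tool_rot: [3.14, -0.0, -0.002]
ft_force: [0.3, -0.6, -0.1]
width: 0.0868
grip_force: 0.0
```

Run:
```python
from h import *
go(467,-181,36,0)
c=cap("side","side4"); W=world(c)
print(find(c,W,.074,.097,(.38,.55),(-.28,-.08),.084), status.read_state()["tool_rot"])
print("blue",rect(c,topmask(c,W,(293,160,332,210),.084),.084))
cv2.imwrite("pics/side4.png",cv2.resize(c["img"][150:400,190:400],None,fx=2,fy=2))
```

```text
t 36.65 p [ 449.2 -181.   198.3] tilt 0.12 h0 -0.0 q [ 0.025  0.042 -0.396  0.002 -1.135  1.544] w 86.8 
 az -0.02 tx 0.59 ty -0.00 tz 5.41
(array([ 465.6, -176.3]), (70.7, 60.0), -89.6) [ 3.1402 -0.0005 -0.0032]
blue (array([ 542.7, -310.2]), (69.0, 66.2), 61.4)
```

View pics/side4.png

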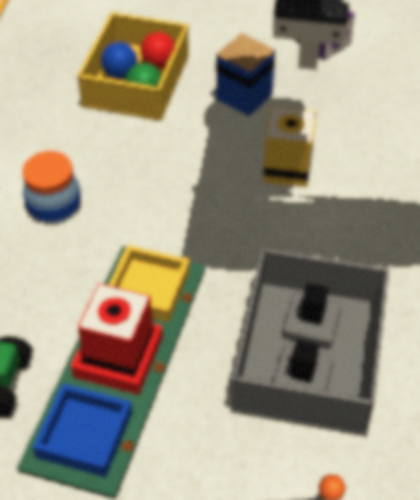

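The crop shows red seated bullseye-up (115,312), yellow standing bullseye-up on the counter (290,125), both dummies in the bin, and blue still upside down (245,50).

jog_arm(motion=[{"ax": 0,"ay": 0,"az": 0,"tx": 0.58,"ty": 0,"tz": 0.4,"grip": 87},{"ax": 0,"ay": 0,"az": 0,"tx": 0,"ty": 0,"tz": 1,"grip": 87},{"ax": 0,"ay": 0,"az": 0,"tx": 0,"ty": 0,"tz": 1,"grip": 87},{"ax": 0,"ay": 0,"az": 0,"tx": 0,"ty": 0,"tz": 1,"grip": 87},{"ax": 0,"ay": 0,"az": 0,"tx": 0,"ty": 0,"tz": 1,"grip": 87},{"ax": 0,"ay": 0,"az": 0,"tx": 0,"ty": 0,"tz": 1,"grip": 87},{"ax": 0,"ay": 0,"az": 0,"tx": 0,"ty": 0,"tz": 0,"grip": 87},{"ax": 0,"ay": 0,"az": 0,"tx": 0,"ty": 0,"tz": 0,"grip": 40}])

```text
time: 37.7
eef_pos: [0.4668, -0.1814, 0.0368]
tool_rot: [3.14, -0.0, -0.001]
ft_force: [1.1, -0.4, 0.9]
width: 0.0813
grip_force: 0.0
```

jog_arm(motion=[{"ax": 0,"ay": 0,"az": 0,"tx": 0,"ty": 0,"tz": 0,"grip": 40},{"ax": 0,"ay": 0,"az": 0,"tx": 0,"ty": 0,"tz": 0,"grip": 40},{"ax": 0,"ay": 0,"az": 0,"tx": 0,"ty": 0,"tz": -0.3,"grip": 40},{"ax": 0,"ay": 0,"az": 0,"tx": 0,"ty": 0,"tz": -1,"grip": 40},{"ax": 0,"ay": 0,"az": 0,"tx": 0,"ty": 0,"tz": -1,"grip": 40},{"ax": 0,"ay": 0,"az": 7.9,"tx": 0,"ty": 0,"tz": 0,"grip": 40},{"ax": 0,"ay": 0,"az": 0,"tx": 0,"ty": 0,"tz": 0,"grip": 40},{"ax": 0,"ay": 0,"az": 0,"tx": 0,"ty": 0,"tz": 0,"grip": 40}])

```text
time: 38.7
eef_pos: [0.4657, -0.1811, 0.1054]
tool_rot: [3.133, -0.213, -0.001]
ft_force: [-0.2, -0.3, -2.0]
width: 0.0596
grip_force: 40.0
```

Run:
```python
from h import *
go(607.5,52,53,-7.9)
```

```text
t 38.7 p [ 465.7 -181.1  105.4] tilt 0.08 h0 -7.8 q [ 0.024  0.156 -0.499  0.002 -0.917  1.41 ] w 59.6 
 az 0.13 tx 3.61 ty -8.35 tz 1.75
```

jog_arm(motion=[{"ax": 0,"ay": 0,"az": 0,"tx": 0.4,"ty": -0.93,"tz": 0,"grip": 40},{"ax": 0,"ay": 0,"az": 0,"tx": 0.4,"ty": -0.93,"tz": 0,"grip": 40},{"ax": 0,"ay": 0,"az": 0,"tx": 0.4,"ty": -0.93,"tz": 0,"grip": 40},{"ax": 0,"ay": 0,"az": 0,"tx": 0.4,"ty": -0.93,"tz": 0,"grip": 40},{"ax": 0,"ay": 0,"az": 0,"tx": 0.4,"ty": -0.93,"tz": 0,"grip": 40},{"ax": 0,"ay": 0,"az": 0,"tx": 0.4,"ty": -0.93,"tz": 0,"grip": 40},{"ax": 0,"ay": 0,"az": 0,"tx": 0.4,"ty": -0.93,"tz": 0,"grip": 40},{"ax": 0,"ay": 0,"az": 0,"tx": 0.4,"ty": -0.93,"tz": 0,"grip": 40}])

```text
time: 39.7
eef_pos: [0.5926, 0.028, 0.1049]
tool_rot: [3.133, -0.216, -0.001]
ft_force: [-0.1, -0.7, -1.8]
width: 0.0595
grip_force: 40.0
```

jog_arm(motion=[{"ax": 0,"ay": 0,"az": 0,"tx": 0.4,"ty": -0.92,"tz": 0,"grip": 40},{"ax": 0,"ay": 0,"az": 0,"tx": 0,"ty": 0,"tz": 0.4,"grip": 40},{"ax": 0,"ay": 0,"az": 0,"tx": 0,"ty": 0,"tz": 0,"grip": 40},{"ax": 0,"ay": 0,"az": 0,"tx": 0,"ty": 0,"tz": 0,"grip": 40},{"ax": 0,"ay": 0,"az": 0,"tx": 0,"ty": 0,"tz": 0,"grip": 40},{"ax": 0,"ay": 0,"az": 0,"tx": 0,"ty": 0,"tz": 0,"grip": 40},{"ax": 0,"ay": 0,"az": 0,"tx": 0,"ty": 0,"tz": 0,"grip": 40},{"ax": 0,"ay": 0,"az": 0,"tx": 0,"ty": 0,"tz": 0,"grip": 40}])

```text
time: 40.7
eef_pos: [0.6076, 0.0523, 0.0933]
tool_rot: [3.133, -0.217, 0.0]
ft_force: [-0.5, -0.4, -2.2]
width: 0.0596
grip_force: 40.0
```

Run:
```python
from h import *
go(607.8,52,53,-7.9)
```

```text
t 40.7 p [607.6  52.3  93.3] tilt 0.07 h0 -7.9 q [ 0.407  0.339 -0.276  0.001 -0.956  1.025] w 59.6 
 az -0.03 tx 0.01 ty 0.01 tz 1.34
```

jog_arm(motion=[{"ax": 0,"ay": 0,"az": 0,"tx": 0,"ty": 0.01,"tz": 0.5,"grip": 40},{"ax": 0,"ay": 0,"az": 0,"tx": 0,"ty": 0,"tz": 0.3,"grip": 40},{"ax": 0,"ay": 0,"az": 0,"tx": 0,"ty": 0,"tz": 0.2,"grip": 40},{"ax": 0,"ay": 0,"az": 0,"tx": 0,"ty": 0,"tz": 0.15,"grip": 40},{"ax": 0,"ay": 0,"az": 0,"tx": 0,"ty": 0,"tz": 0.1,"grip": 40},{"ax": 0,"ay": 0,"az": 0,"tx": 0,"ty": 0,"tz": 0.08,"grip": 40},{"ax": 0,"ay": 0,"az": 0,"tx": 0,"ty": 0,"tz": 0,"grip": 40},{"ax": 0,"ay": 0,"az": 0,"tx": 0,"ty": 0,"tz": 0,"grip": 40}])

```text
time: 41.7
eef_pos: [0.608, 0.0519, 0.0544]
tool_rot: [3.133, -0.216, 0.002]
ft_force: [-2.4, -0.2, 6.5]
width: 0.0594
grip_force: 40.0
```

jog_arm(motion=[{"ax": 0,"ay": 0,"az": 0,"tx": 0,"ty": 0,"tz": 0.03,"grip": 40},{"ax": 0,"ay": 0,"az": 0,"tx": 0,"ty": 0,"tz": 0,"grip": 63},{"ax": 0,"ay": 0,"az": 0,"tx": 0,"ty": 0,"tz": 0,"grip": 74},{"ax": 0,"ay": 0,"az": 0,"tx": 0,"ty": 0,"tz": 0,"grip": 74},{"ax": 0,"ay": 0,"az": 0,"tx": 0,"ty": 0,"tz": -1,"grip": 74},{"ax": 0,"ay": 0,"az": 0,"tx": 0,"ty": 0,"tz": -1,"grip": 74},{"ax": 0,"ay": 0,"az": 0,"tx": 0,"ty": 0,"tz": -1,"grip": 74},{"ax": 0,"ay": 0,"az": 0,"tx": 0,"ty": 0,"tz": 0,"grip": 74}])

```text
time: 42.7
eef_pos: [0.6093, 0.0526, 0.145]
tool_rot: [-3.134, 0.217, -0.007]
ft_force: [0.3, -0.5, -0.7]
width: 0.0739
grip_force: 0.0
```

Run:
```python
from h import *
c=cap("side"); W=world(c)
for n,x,y in(("red",.62,.15),("yel",.607,.052)):
    m=(W[...,2]>.085)&(W[...,2]<.13)&(abs(W[...,0]-x)<.04)&(abs(W[...,1]-y)<.04)&(hsv(c)[...,2]>60)
    print(n,np.median(W[m],0),m.sum(),rect(c,m,.1))
print("blue",rect(c,topmask(c,W,(293,160,332,210),.084),.084))
go(528.8,-306.9,36,-29.5)
```

```text
red [0.6175 0.1577 0.1007] 786 (array([618.1, 155.4]), (70.1, 64.7), 81.8)
yel [0.6021 0.063  0.1006] 615 (array([605.7,  57.9]), (71.8, 63.8), 81.4)
blue (array([ 511.8, -309. ]), (25.9, 9.1), 64.9)
t 42.75 p [608.2  52.4 143.3] tilt 0.11 h0 -7.9 q [ 0.406  0.293 -0.216  0.001 -1.06   1.025] w 74.1 
 az 21.58 tx 3.60 ty 11.73 tz 3.58
```

jog_arm(motion=[{"ax": 0,"ay": 0,"az": 10.7,"tx": 0,"ty": 0,"tz": 0,"grip": 87},{"ax": 0,"ay": 0,"az": 10.7,"tx": 0,"ty": 0,"tz": 0,"grip": 87},{"ax": 0,"ay": 0,"az": 0.2,"tx": 0.3,"ty": 0.98,"tz": 0,"grip": 87},{"ax": 0,"ay": 0,"az": 0,"tx": 0.3,"ty": 0.98,"tz": 0,"grip": 87},{"ax": 0,"ay": 0,"az": 0,"tx": 0.3,"ty": 0.98,"tz": 0,"grip": 87},{"ax": 0,"ay": 0,"az": 0,"tx": 0.3,"ty": 0.98,"tz": 0,"grip": 87},{"ax": 0,"ay": 0,"az": 0,"tx": 0.3,"ty": 0.98,"tz": 0,"grip": 87},{"ax": 0,"ay": 0,"az": 0,"tx": 0.3,"ty": 0.98,"tz": 0,"grip": 87}])

```text
time: 43.75
eef_pos: [0.5667, -0.1289, 0.1413]
tool_rot: [3.036, -0.8, -0.003]
ft_force: [0.2, -0.0, -0.3]
width: 0.0872
grip_force: 0.0
```

Run:
```python
from h import *
go(528.8,-306.9,36,-29.5)
for n in("top","side"):
    c=cap(n,n+"5"); W=world(c); print(n,find(c,W,.074,.096,(.4,.7),(-.42,-.18),.084))
```

```text
t 43.75 p [ 566.7 -128.9  141.3] tilt 0.14 h0 -29.5 q [ 0.113  0.251 -0.28   0.001 -1.042  0.941] w 87.2 
 az -0.03 tx 1.82 ty 5.79 tz 3.51
top (array([ 543.8, -315.4]), (62.2, 60.9), -29.9)
side (array([ 523.3, -306.7]), (73.9, 36.7), -85.8)
```

Blue has not moved. I carry on to it.

jog_arm(motion=[{"ax": 0,"ay": 0,"az": 0,"tx": 0.3,"ty": 0.97,"tz": 0,"grip": 87},{"ax": 0,"ay": 0,"az": 0,"tx": 0.3,"ty": 0.97,"tz": 0,"grip": 87},{"ax": 0,"ay": 0,"az": 0,"tx": 0.3,"ty": 0.97,"tz": 0,"grip": 87},{"ax": 0,"ay": 0,"az": 0,"tx": 0.3,"ty": 0.97,"tz": 0,"grip": 87},{"ax": 0,"ay": 0,"az": 0,"tx": 0.3,"ty": 0.97,"tz": 0,"grip": 87},{"ax": 0,"ay": 0,"az": 0,"tx": 0.3,"ty": 0.95,"tz": 0,"grip": 87},{"ax": 0,"ay": 0,"az": 0,"tx": 0,"ty": 0,"tz": 0.8,"grip": 87},{"ax": 0,"ay": 0,"az": 0,"tx": 0,"ty": 0,"tz": 0,"grip": 87}])

```text
time: 44.85
eef_pos: [0.5272, -0.3054, 0.1162]
tool_rot: [3.037, -0.802, -0.008]
ft_force: [-0.5, -0.2, 1.0]
width: 0.0872
grip_force: 0.0
```

Run:
```python
from h import *
go(528.8,-306.9,36,-29.5)
```

```text
t 44.85 p [ 527.2 -305.4  116.2] tilt 0.28 h0 -29.6 q [-0.204  0.319 -0.247  0.001 -1.01   1.259] w 87.2 
 az -0.07 tx 0.07 ty 0.02 tz 2.67
```

jog_arm(motion=[{"ax": 0,"ay": 0,"az": 0,"tx": 0.07,"ty": 0.02,"tz": 1,"grip": 87},{"ax": 0,"ay": 0,"az": 0,"tx": 0,"ty": 0,"tz": 1,"grip": 87},{"ax": 0,"ay": 0,"az": 0,"tx": 0,"ty": 0,"tz": 0.67,"grip": 87},{"ax": 0,"ay": 0,"az": 0,"tx": 0,"ty": 0,"tz": 0,"grip": 40},{"ax": 0,"ay": 0,"az": 0,"tx": 0,"ty": 0,"tz": 0,"grip": 40},{"ax": 0,"ay": 0,"az": 0,"tx": 0,"ty": 0,"tz": 0,"grip": 40},{"ax": 0,"ay": 0,"az": 0,"tx": 0,"ty": 0,"tz": -0.4,"grip": 40},{"ax": 0,"ay": 0,"az": 0,"tx": 0,"ty": 0,"tz": -1,"grip": 40}])

```text
time: 45.85
eef_pos: [0.5294, -0.3073, 0.0808]
tool_rot: [3.037, -0.801, -0.004]
ft_force: [0.3, -0.8, -2.1]
width: 0.0596
grip_force: 40.0
```

jog_arm(motion=[{"ax": 0,"ay": 0,"az": -9.9,"tx": 0,"ty": 0,"tz": -1,"grip": 40},{"ax": 0,"ay": 0,"az": -9.9,"tx": 0,"ty": 0,"tz": -1,"grip": 40},{"ax": 0,"ay": 0,"az": -9.8,"tx": 0,"ty": 0,"tz": -0.4,"grip": 40},{"ax": 0,"ay": 0,"az": 0,"tx": -0.52,"ty": -0.85,"tz": 0,"grip": 40},{"ax": 0,"ay": 0,"az": 0,"tx": -0.52,"ty": -0.85,"tz": 0,"grip": 40},{"ax": 0,"ay": 0,"az": 0,"tx": -0.52,"ty": -0.85,"tz": 0,"grip": 40},{"ax": 0,"ay": 0,"az": 0,"tx": -0.52,"ty": -0.85,"tz": 0,"grip": 40},{"ax": 0,"ay": 0,"az": 0,"tx": -0.52,"ty": -0.85,"tz": 0,"grip": 40}])

```text
time: 46.85
eef_pos: [0.4518, -0.1795, 0.1537]
tool_rot: [3.14, 0.002, 0.002]
ft_force: [0.4, 0.8, -1.5]
width: 0.0592
grip_force: 40.0
```

Run:
```python
from h import *
go(450,-180,64,0)
```

```text
t 46.85 p [ 451.8 -179.5  153.7] tilt 0.1 h0 0.1 q [ 0.029  0.081 -0.461  0.002 -1.027  1.542] w 59.2 
 az 0.06 tx -0.06 ty 0.02 tz 2.99
```

jog_arm(motion=[{"ax": 0,"ay": -10.2,"az": 0,"tx": 0,"ty": 0,"tz": 0,"grip": 40},{"ax": 0,"ay": -10.2,"az": 0,"tx": 0,"ty": 0,"tz": 0,"grip": 40},{"ax": 0,"ay": -10.2,"az": 0,"tx": 0,"ty": 0,"tz": 0,"grip": 40},{"ax": 0,"ay": -10.2,"az": 0,"tx": 0,"ty": 0,"tz": 0,"grip": 40},{"ax": 0,"ay": -10.2,"az": 0,"tx": 0,"ty": 0,"tz": 0,"grip": 40},{"ax": 0,"ay": -10.2,"az": 0,"tx": 0,"ty": 0,"tz": 0,"grip": 40},{"ax": 0,"ay": -10.2,"az": 0,"tx": 0,"ty": 0,"tz": 0,"grip": 40},{"ax": 0,"ay": -10.2,"az": 0,"tx": 0,"ty": 0,"tz": 0,"grip": 40}])

```text
time: 47.85
eef_pos: [0.4536, -0.1802, 0.153]
tool_rot: [2.374, 0.0, -2.055]
ft_force: [-0.3, -0.4, -1.3]
width: 0.0595
grip_force: 40.0
```

jog_arm(motion=[{"ax": 0,"ay": 0,"az": 0,"tx": 0.8,"ty": 0,"tz": 0.12,"grip": 40},{"ax": 0,"ay": 0,"az": 0,"tx": 0.8,"ty": 0,"tz": 0.12,"grip": 40},{"ax": 0,"ay": 0,"az": 0,"tx": 0.8,"ty": 0,"tz": 0.12,"grip": 40},{"ax": 0,"ay": 0,"az": 0,"tx": 0.4,"ty": 0,"tz": 0.06,"grip": 40},{"ax": 0,"ay": 0,"az": 0,"tx": 0.2,"ty": 0,"tz": 0.03,"grip": 40},{"ax": 0,"ay": 0,"az": 0,"tx": 0.1,"ty": 0,"tz": 0.02,"grip": 40},{"ax": 0,"ay": 0,"az": 0,"tx": 0,"ty": 0,"tz": 0,"grip": 40},{"ax": 0,"ay": 0,"az": 0,"tx": 0,"ty": 0,"tz": 0,"grip": 40}])

```text
time: 48.85
eef_pos: [0.4522, -0.1803, 0.059]
tool_rot: [2.378, 0.0, -2.05]
ft_force: [0.1, -0.5, -3.2]
width: 0.0598
grip_force: 40.0
```

jog_arm(motion=[{"ax": 0,"ay": 0,"az": 0,"tx": 0.15,"ty": 0,"tz": 0.02,"grip": 40},{"ax": 0,"ay": 0,"az": 0,"tx": 0.07,"ty": 0,"tz": 0.01,"grip": 40},{"ax": 0,"ay": 0,"az": 0,"tx": 0,"ty": 0,"tz": 0,"grip": 40},{"ax": 0,"ay": 0,"az": 0,"tx": 0,"ty": 0,"tz": 0,"grip": 62},{"ax": 0,"ay": 0,"az": 0,"tx": 0,"ty": 0,"tz": 0,"grip": 66},{"ax": 0,"ay": 0,"az": 0,"tx": 0,"ty": 0,"tz": 0,"grip": 87},{"ax": 0,"ay": 0,"az": 0,"tx": 0,"ty": 0,"tz": 0,"grip": 87},{"ax": 0,"ay": 0,"az": 0,"tx": -0.5,"ty": 0,"tz": -0.07,"grip": 87}])

```text
time: 49.85
eef_pos: [0.4514, -0.1802, 0.0669]
tool_rot: [2.374, 0.0, -2.055]
ft_force: [0.6, -0.4, 0.4]
width: 0.0858
grip_force: 0.0
```

jog_arm(motion=[{"ax": 0,"ay": 0,"az": 0,"tx": -0.95,"ty": 0,"tz": -0.14,"grip": 87},{"ax": 0,"ay": 0,"az": 0,"tx": -0.95,"ty": 0,"tz": -0.14,"grip": 87},{"ax": 0,"ay": 0,"az": 0,"tx": -0.95,"ty": 0,"tz": -0.14,"grip": 87},{"ax": 0,"ay": 10.2,"az": 0,"tx": -0.95,"ty": 0,"tz": -0.14,"grip": 87},{"ax": 0,"ay": 10.2,"az": 0,"tx": 0,"ty": 0,"tz": 0,"grip": 87},{"ax": 0,"ay": 10.2,"az": 0,"tx": 0,"ty": 0,"tz": 0,"grip": 87},{"ax": 0,"ay": 10.2,"az": 0,"tx": 0,"ty": 0,"tz": 0,"grip": 87},{"ax": 0,"ay": 10.2,"az": 0,"tx": 0,"ty": 0,"tz": 0,"grip": 87}])

```text
time: 50.85
eef_pos: [0.4525, -0.1802, 0.1845]
tool_rot: [3.032, 0.002, -0.815]
ft_force: [-0.0, -0.5, -0.3]
width: 0.0871
grip_force: 0.0
```

jog_arm(motion=[{"ax": 0,"ay": 10.2,"az": 0,"tx": 0,"ty": 0,"tz": 0,"grip": 87},{"ax": 0,"ay": 10.2,"az": 0,"tx": 0,"ty": 0,"tz": 0,"grip": 87},{"ax": 0,"ay": 10.2,"az": 0,"tx": 0,"ty": 0,"tz": 0,"grip": 87},{"ax": 0,"ay": 0,"az": 0,"tx": 0,"ty": 0,"tz": 0,"grip": 87},{"ax": 0,"ay": 0,"az": 0,"tx": 0,"ty": 0,"tz": 0,"grip": 87},{"ax": 0,"ay": 0,"az": 0,"tx": 0,"ty": 0,"tz": 0,"grip": 87},{"ax": 0,"ay": 0,"az": 0,"tx": 0,"ty": 0,"tz": 0,"grip": 87},{"ax": 0,"ay": 0,"az": 0,"tx": 0,"ty": 0,"tz": 0,"grip": 87}])

```text
time: 51.85
eef_pos: [0.4521, -0.1801, 0.1816]
tool_rot: [3.14, 0.002, -0.003]
ft_force: [-0.0, 0.2, -0.6]
width: 0.0872
grip_force: 0.0
```

Run:
```python
from h import *
go(440,-180,14,0)
c=cap("side"); W=world(c)
print(find(c,W,.05,.072,(.36,.57),(-.28,-.08),.06))
cv2.imwrite("pics/side6.png",cv2.resize(c["img"][150:300,250:420],None,fx=2.5,fy=2.5))
```

```text
t 51.85 p [ 452.1 -180.1  181.6] tilt 0.14 h0 0.1 q [ 0.027  0.059 -0.417  0.002 -1.097  1.544] w 87.2 
 az 0.07 tx -0.40 ty -0.00 tz 5.59
(array([ 458.2, -175.6]), (84.8, 70.5), 0.6)
```

View pics/side6.png

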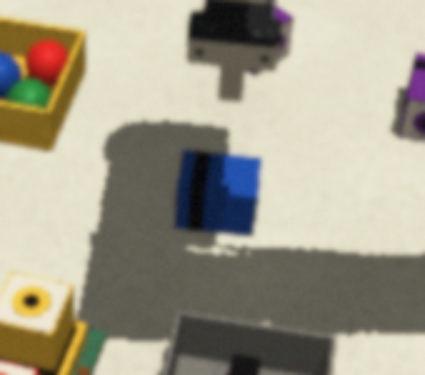

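The blue pack now lies on its side with the band on the far side (195,190), so its bullseye points at the robot. I grasp it again for the second tip.

jog_arm(motion=[{"ax": 0,"ay": 0,"az": 0,"tx": -0.47,"ty": 0,"tz": 0.6,"grip": 87},{"ax": 0,"ay": 0,"az": 0,"tx": 0,"ty": 0,"tz": 1,"grip": 87},{"ax": 0,"ay": 0,"az": 0,"tx": 0,"ty": 0,"tz": 1,"grip": 87},{"ax": 0,"ay": 0,"az": 0,"tx": 0,"ty": 0,"tz": 1,"grip": 87},{"ax": 0,"ay": 0,"az": 0,"tx": 0,"ty": 0,"tz": 1,"grip": 87},{"ax": 0,"ay": 0,"az": 0,"tx": 0,"ty": 0,"tz": 0.97,"grip": 87},{"ax": 0,"ay": 0,"az": 0,"tx": 0,"ty": 0,"tz": 0,"grip": 40},{"ax": 0,"ay": 0,"az": 0,"tx": 0,"ty": 0,"tz": 0,"grip": 40}])

```text
time: 52.9
eef_pos: [0.4384, -0.1805, 0.0158]
tool_rot: [3.14, 0.003, 0.0]
ft_force: [0.5, -0.1, 0.4]
width: 0.0722
grip_force: 0.0
```

jog_arm(motion=[{"ax": 0,"ay": 0,"az": 0,"tx": 0,"ty": 0,"tz": 0,"grip": 40},{"ax": 0,"ay": 0,"az": 0,"tx": 0,"ty": 0,"tz": -0.4,"grip": 40},{"ax": 0,"ay": 0,"az": 0,"tx": 0.1,"ty": 0,"tz": -1,"grip": 40},{"ax": 0,"ay": 0,"az": 0,"tx": 0.1,"ty": 0,"tz": -1,"grip": 40},{"ax": 0,"ay": 0,"az": 0,"tx": 0.1,"ty": 0,"tz": -1,"grip": 40},{"ax": 0,"ay": 0,"az": 0,"tx": 0.1,"ty": 0,"tz": -1,"grip": 40},{"ax": 0,"ay": -10,"az": 0,"tx": 0,"ty": 0,"tz": 0,"grip": 40},{"ax": 0,"ay": -10,"az": 0,"tx": 0,"ty": 0,"tz": 0,"grip": 40}])

```text
time: 53.9
eef_pos: [0.4507, -0.1803, 0.151]
tool_rot: [3.093, 0.002, -0.543]
ft_force: [0.3, -1.0, -1.4]
width: 0.0598
grip_force: 40.0
```

jog_arm(motion=[{"ax": 0,"ay": -10,"az": 0,"tx": 0,"ty": 0,"tz": 0,"grip": 40},{"ax": 0,"ay": -10,"az": 0,"tx": 0,"ty": 0,"tz": 0,"grip": 40},{"ax": 0,"ay": -10,"az": 0,"tx": 0,"ty": 0,"tz": 0,"grip": 40},{"ax": 0,"ay": -10,"az": 0,"tx": 0,"ty": 0,"tz": 0,"grip": 40},{"ax": 0,"ay": -10,"az": 0,"tx": 0,"ty": 0,"tz": 0,"grip": 40},{"ax": 0,"ay": -10,"az": 0,"tx": 0,"ty": 0,"tz": 0,"grip": 40},{"ax": 0,"ay": -8.8,"az": 0,"tx": 0,"ty": 0,"tz": 0,"grip": 40},{"ax": 0,"ay": 0,"az": 0,"tx": 0,"ty": 0,"tz": 0,"grip": 40}])

```text
time: 54.9
eef_pos: [0.4487, -0.1798, 0.1432]
tool_rot: [2.234, -0.0, -2.208]
ft_force: [-0.9, 0.9, -1.0]
width: 0.0594
grip_force: 40.0
```

jog_arm(motion=[{"ax": 0,"ay": 0,"az": 0,"tx": 0.8,"ty": 0,"tz": 0,"grip": 40},{"ax": 0,"ay": 0,"az": 0,"tx": 0.8,"ty": 0,"tz": 0,"grip": 40},{"ax": 0,"ay": 0,"az": 0,"tx": 0.7,"ty": 0,"tz": 0,"grip": 40},{"ax": 0,"ay": 0,"az": 0,"tx": 0.2,"ty": 0,"tz": 0,"grip": 40},{"ax": 0,"ay": 0,"az": 0,"tx": 0.06,"ty": 0,"tz": 0,"grip": 40},{"ax": 0,"ay": 0,"az": 0,"tx": 0,"ty": 0,"tz": 0,"grip": 40},{"ax": 0,"ay": 0,"az": 0,"tx": 0,"ty": 0,"tz": 0,"grip": 40},{"ax": 0,"ay": 0,"az": 0,"tx": 0,"ty": 0,"tz": 0,"grip": 40}])

```text
time: 55.9
eef_pos: [0.4515, -0.1803, 0.0707]
tool_rot: [2.244, -0.0, -2.196]
ft_force: [-0.4, 0.6, -0.8]
width: 0.0598
grip_force: 40.0
```

jog_arm(motion=[{"ax": 0,"ay": 0,"az": 0,"tx": 0.12,"ty": 0,"tz": 0,"grip": 40},{"ax": 0,"ay": 0,"az": 0,"tx": 0.06,"ty": 0,"tz": 0,"grip": 40},{"ax": 0,"ay": 0,"az": 0,"tx": 0.03,"ty": 0,"tz": 0,"grip": 40},{"ax": 0,"ay": 0,"az": 0,"tx": 0,"ty": 0,"tz": 0,"grip": 40},{"ax": 0,"ay": 0,"az": 0,"tx": 0,"ty": 0,"tz": 0,"grip": 62},{"ax": 0,"ay": 0,"az": 0,"tx": 0,"ty": 0,"tz": 0,"grip": 66},{"ax": 0,"ay": 0,"az": 0,"tx": 0,"ty": 0,"tz": 0,"grip": 87},{"ax": 0,"ay": 0,"az": 0,"tx": 0,"ty": 0,"tz": 0,"grip": 87}])

```text
time: 56.9
eef_pos: [0.4515, -0.1803, 0.0642]
tool_rot: [2.243, -0.0, -2.197]
ft_force: [0.4, -0.2, 0.2]
width: 0.0804
grip_force: 0.0
```

jog_arm(motion=[{"ax": 0,"ay": 0,"az": 0,"tx": -0.5,"ty": 0,"tz": 0,"grip": 87},{"ax": 0,"ay": 0,"az": 0,"tx": -1,"ty": 0,"tz": 0,"grip": 87},{"ax": 0,"ay": 0,"az": 0,"tx": -1,"ty": 0,"tz": 0,"grip": 87},{"ax": 0,"ay": 0,"az": 0,"tx": -1,"ty": 0,"tz": 0,"grip": 87},{"ax": 0,"ay": 10,"az": 0,"tx": -1,"ty": 0,"tz": 0,"grip": 87},{"ax": 0,"ay": 10,"az": 0,"tx": 0,"ty": 0,"tz": 0,"grip": 87},{"ax": 0,"ay": 10,"az": 0,"tx": 0,"ty": 0,"tz": 0,"grip": 87},{"ax": 0,"ay": 10,"az": 0,"tx": 0,"ty": 0,"tz": 0,"grip": 87}])

```text
time: 57.9
eef_pos: [0.4493, -0.1802, 0.2004]
tool_rot: [2.864, 0.001, -1.286]
ft_force: [-0.6, 0.9, 0.6]
width: 0.0871
grip_force: 0.0
```

jog_arm(motion=[{"ax": 0,"ay": 10,"az": 0,"tx": 0,"ty": 0,"tz": 0,"grip": 87},{"ax": 0,"ay": 10,"az": 0,"tx": 0,"ty": 0,"tz": 0,"grip": 87},{"ax": 0,"ay": 10,"az": 0,"tx": 0,"ty": 0,"tz": 0,"grip": 87},{"ax": 0,"ay": 10,"az": 0,"tx": 0,"ty": 0,"tz": 0,"grip": 87},{"ax": 0,"ay": 8.8,"az": 0,"tx": 0,"ty": 0,"tz": 0,"grip": 87},{"ax": 0,"ay": 0,"az": 0,"tx": 0,"ty": 0,"tz": 0,"grip": 87},{"ax": 0,"ay": 0,"az": 0,"tx": 0,"ty": 0,"tz": 0,"grip": 87},{"ax": 0,"ay": 0,"az": 0,"tx": 0,"ty": 0,"tz": 0,"grip": 87}])

```text
time: 58.9
eef_pos: [0.4493, -0.1801, 0.1989]
tool_rot: [3.14, 0.002, -0.002]
ft_force: [-0.7, 0.3, -0.2]
width: 0.0867
grip_force: 0.0
```

Run:
```python
from h import *
go(467,-181,36,0)
c=cap("side"); W=world(c)
print(find(c,W,.074,.097,(.38,.55),(-.28,-.08),.084))
cv2.imwrite("pics/side7.png",cv2.resize(c["img"][150:400,190:400],None,fx=2,fy=2))
```

```text
t 58.9 p [ 449.3 -180.1  198.9] tilt 0.12 h0 0.1 q [ 0.028  0.041 -0.395  0.002 -1.136  1.544] w 86.7 
 az 0.08 tx 0.59 ty 0.03 tz 5.43
(array([ 464.6, -175.7]), (70.0, 59.9), 89.8)
```

View pics/side7.png

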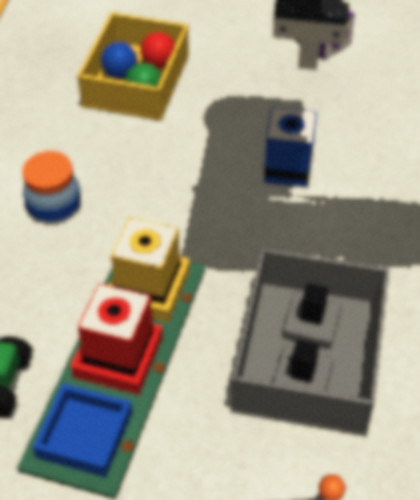

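Blue now stands bullseye-up (290,125); red (115,312) and yellow (145,243) are seated.

jog_arm(motion=[{"ax": 0,"ay": 0,"az": 0,"tx": 0.55,"ty": 0,"tz": 0.4,"grip": 87},{"ax": 0,"ay": 0,"az": 0,"tx": 0,"ty": 0,"tz": 1,"grip": 87},{"ax": 0,"ay": 0,"az": 0,"tx": 0,"ty": 0,"tz": 1,"grip": 87},{"ax": 0,"ay": 0,"az": 0,"tx": 0,"ty": 0,"tz": 1,"grip": 87},{"ax": 0,"ay": 0,"az": 0,"tx": 0,"ty": 0,"tz": 1,"grip": 87},{"ax": 0,"ay": 0,"az": 0,"tx": 0,"ty": 0,"tz": 1,"grip": 87},{"ax": 0,"ay": 0,"az": 0,"tx": 0,"ty": 0,"tz": 0,"grip": 87},{"ax": 0,"ay": 0,"az": 0,"tx": 0,"ty": 0,"tz": 0,"grip": 40}])

```text
time: 59.95
eef_pos: [0.466, -0.1804, 0.0371]
tool_rot: [3.14, 0.003, -0.001]
ft_force: [0.3, -0.1, 0.3]
width: 0.0814
grip_force: 0.0
```

jog_arm(motion=[{"ax": 0,"ay": 0,"az": 0,"tx": 0,"ty": 0,"tz": 0,"grip": 40},{"ax": 0,"ay": 0,"az": 0,"tx": 0,"ty": 0,"tz": 0,"grip": 40},{"ax": 0,"ay": 0,"az": 0,"tx": 0,"ty": 0,"tz": -0.3,"grip": 40},{"ax": 0,"ay": 0,"az": 0,"tx": 0,"ty": 0,"tz": -1,"grip": 40},{"ax": 0,"ay": 0,"az": 0,"tx": 0,"ty": 0,"tz": -1,"grip": 40},{"ax": 0,"ay": 0,"az": 7.9,"tx": 0,"ty": 0,"tz": -1,"grip": 40},{"ax": 0,"ay": 0,"az": 0,"tx": 0,"ty": 0,"tz": -1,"grip": 40},{"ax": 0,"ay": 0,"az": 0,"tx": 0,"ty": 0,"tz": 0,"grip": 40}])

```text
time: 60.95
eef_pos: [0.4667, -0.1803, 0.1692]
tool_rot: [3.133, -0.214, 0.009]
ft_force: [0.4, -0.0, -1.8]
width: 0.0597
grip_force: 40.0
```

Run:
```python
from h import *
go(634.4,249.5,53,-7.9)
```

```text
t 60.95 p [ 466.7 -180.3  169.2] tilt 0.33 h0 -7.8 q [ 0.026  0.089 -0.415  0.002 -1.062  1.407] w 59.7 
 az 0.09 tx 3.57 ty -14.96 tz 3.87
```

jog_arm(motion=[{"ax": 0,"ay": 0,"az": 0,"tx": 0.238,"ty": -0.997,"tz": 0,"grip": 40},{"ax": 0,"ay": 0,"az": 0,"tx": 0.238,"ty": -0.997,"tz": 0,"grip": 40},{"ax": 0,"ay": 0,"az": 0,"tx": 0.238,"ty": -0.997,"tz": 0,"grip": 40},{"ax": 0,"ay": 0,"az": 0,"tx": 0.238,"ty": -0.997,"tz": 0,"grip": 40},{"ax": 0,"ay": 0,"az": 0,"tx": 0.238,"ty": -0.997,"tz": 0,"grip": 40},{"ax": 0,"ay": 0,"az": 0,"tx": 0.238,"ty": -0.997,"tz": 0,"grip": 40},{"ax": 0,"ay": 0,"az": 0,"tx": 0.238,"ty": -0.997,"tz": 0,"grip": 40},{"ax": 0,"ay": 0,"az": 0,"tx": 0.238,"ty": -0.997,"tz": 0,"grip": 40}])

```text
time: 61.95
eef_pos: [0.554, 0.05, 0.1653]
tool_rot: [3.133, -0.214, -0.002]
ft_force: [0.3, 0.3, -1.8]
width: 0.0596
grip_force: 40.0
```

jog_arm(motion=[{"ax": 0,"ay": 0,"az": 0,"tx": 0.238,"ty": -0.997,"tz": 0,"grip": 40},{"ax": 0,"ay": 0,"az": 0,"tx": 0.238,"ty": -0.997,"tz": 0,"grip": 40},{"ax": 0,"ay": 0,"az": 0,"tx": 0.238,"ty": -0.997,"tz": 0,"grip": 40},{"ax": 0,"ay": 0,"az": 0,"tx": 0.238,"ty": -0.997,"tz": 0,"grip": 40},{"ax": 0,"ay": 0,"az": 0,"tx": 0.238,"ty": -0.997,"tz": 0,"grip": 40},{"ax": 0,"ay": 0,"az": 0,"tx": 0.238,"ty": -0.997,"tz": 0,"grip": 40},{"ax": 0,"ay": 0,"az": 0,"tx": 0.238,"ty": -0.997,"tz": 0,"grip": 40},{"ax": 0,"ay": 0,"az": 0,"tx": 0,"ty": 0,"tz": 0,"grip": 40}])

```text
time: 62.95
eef_pos: [0.6328, 0.2522, 0.1643]
tool_rot: [3.133, -0.212, -0.001]
ft_force: [-0.3, -0.6, -1.9]
width: 0.0595
grip_force: 40.0
```

jog_arm(motion=[{"ax": 0,"ay": 0,"az": 0,"tx": 0,"ty": 0,"tz": 0.8,"grip": 40},{"ax": 0,"ay": 0,"az": 0,"tx": 0,"ty": 0,"tz": 0.8,"grip": 40},{"ax": 0,"ay": 0,"az": 0,"tx": 0,"ty": 0,"tz": 0.8,"grip": 40},{"ax": 0,"ay": 0,"az": 0,"tx": 0,"ty": 0,"tz": 0,"grip": 40},{"ax": 0,"ay": 0,"az": 0,"tx": 0,"ty": 0,"tz": 0,"grip": 40},{"ax": 0,"ay": 0,"az": 0,"tx": 0,"ty": 0,"tz": 0,"grip": 40},{"ax": 0,"ay": 0,"az": 0,"tx": 0,"ty": 0,"tz": 0,"grip": 40},{"ax": 0,"ay": 0,"az": 0,"tx": 0,"ty": 0,"tz": 0,"grip": 40}])

```text
time: 63.95
eef_pos: [0.6325, 0.2498, 0.0939]
tool_rot: [3.133, -0.214, 0.001]
ft_force: [-0.0, 0.0, -0.9]
width: 0.0593
grip_force: 40.0
```

Run:
```python
from h import *
go(634.8,249.7,53,-7.9)
```

```text
t 63.95 p [632.5 249.8  93.9] tilt 0.06 h0 -7.8 q [ 0.663  0.442 -0.11   0.001 -1.019  0.771] w 59.3 
 az 0.08 tx 0.08 ty -0.01 tz 1.36
```

jog_arm(motion=[{"ax": 0,"ay": 0,"az": 0.1,"tx": 0.08,"ty": 0,"tz": 0.3,"grip": 40},{"ax": 0,"ay": 0,"az": 0,"tx": 0,"ty": 0,"tz": 0.3,"grip": 40},{"ax": 0,"ay": 0,"az": 0,"tx": 0,"ty": 0,"tz": 0.3,"grip": 40},{"ax": 0,"ay": 0,"az": 0,"tx": 0,"ty": 0,"tz": 0.25,"grip": 40},{"ax": 0,"ay": 0,"az": 0,"tx": 0,"ty": 0,"tz": 0.12,"grip": 40},{"ax": 0,"ay": 0,"az": 0,"tx": 0,"ty": 0,"tz": 0.08,"grip": 40},{"ax": 0,"ay": 0,"az": 0,"tx": 0,"ty": 0,"tz": 0,"grip": 40},{"ax": 0,"ay": 0,"az": 0,"tx": 0,"ty": 0,"tz": 0,"grip": 40}])

```text
time: 64.95
eef_pos: [0.635, 0.249, 0.055]
tool_rot: [3.133, -0.216, 0.002]
ft_force: [-4.4, -3.0, 11.0]
width: 0.0597
grip_force: 40.0
```

jog_arm(motion=[{"ax": 0,"ay": 0,"az": 0,"tx": 0,"ty": 0,"tz": 0,"grip": 63},{"ax": 0,"ay": 0,"az": 0,"tx": 0,"ty": 0,"tz": 0,"grip": 74},{"ax": 0,"ay": 0,"az": 0,"tx": 0,"ty": 0,"tz": 0,"grip": 74},{"ax": 0,"ay": 0,"az": 0,"tx": 0,"ty": 0,"tz": -0.6,"grip": 74},{"ax": 0,"ay": 0,"az": 0,"tx": 0,"ty": 0,"tz": -1,"grip": 74},{"ax": 0,"ay": 0,"az": 0,"tx": 0,"ty": 0,"tz": -1,"grip": 74},{"ax": 0,"ay": 0,"az": 0,"tx": 0,"ty": 0,"tz": -1,"grip": 74},{"ax": 0,"ay": 0,"az": 0,"tx": 0,"ty": 0,"tz": 0,"grip": 74}])

```text
time: 65.95
eef_pos: [0.6366, 0.2504, 0.1656]
tool_rot: [-3.132, 0.216, -0.009]
ft_force: [-0.1, -0.8, -0.6]
width: 0.0737
grip_force: 0.0
```

Run:
```python
from h import *
c=cap("side"); W=world(c)
for n,x,y in(("red",.62,.15),("yel",.607,.052),("blue",.635,.25)):
    m=(W[...,2]>.085)&(W[...,2]<.13)&(abs(W[...,0]-x)<.045)&(abs(W[...,1]-y)<.045)&(hsv(c)[...,2]>60)
    P=W[m]; k=cv2.morphologyEx(m.astype(np.uint8),cv2.MORPH_OPEN,np.ones((3,3)))
    P=W[(cv2.erode(k,np.ones((7,7)))>0)]; A=np.c_[P[:,:2]-P[:,:2].mean(0),np.ones(len(P))]; s=np.linalg.lstsq(A,P[:,2],rcond=None)[0]
    print(n,np.median(P,0),len(P),rect(c,m,.1),"slope",s[:2])
cv2.imwrite("pics/side8.png",cv2.resize(c["img"][220:440,170:400],None,fx=2.4,fy=2.4))
go(350,303,75,13)
```

```text
red [nan nan nan] 0 (array([646.2, 178.5]), (16.1, 10.3), -75.5) slope [0. 0.]<stdin>:6: RuntimeWarning: Mean of empty slice.
  ret = um.true_divide(
  return _methods._mean(a, axis=axis, dtype=dtype,
Traceback (most recent call last):
  File "h.py", line 42, in rect
    cn=max(cs,key=cv2.contourArea).reshape(-1,2)
       ~~~^^^^^^^^^^^^^^^^^^^^^^^^
ValueError: max() iterable argument is empty
```

Run:
```python
from h import *
go(343,301,88,13.3)
```

```text
t 66.0 p [635.6 250.  163.5] tilt 0.18 h0 -7.9 q [ 0.66   0.391 -0.022  0.001 -1.155  0.772] w 73.8 
 az -21.22 tx -9.10 ty -3.90 tz 2.52
```

jog_arm(motion=[{"ax": 0,"ay": 0,"az": -10.6,"tx": 0,"ty": 0,"tz": 0,"grip": 74},{"ax": 0,"ay": 0,"az": -10.6,"tx": 0,"ty": 0,"tz": 0,"grip": 74},{"ax": 0,"ay": 0,"az": 0,"tx": -0.91,"ty": -0.39,"tz": 0,"grip": 74},{"ax": 0,"ay": 0,"az": 0,"tx": -0.91,"ty": -0.39,"tz": 0,"grip": 74},{"ax": 0,"ay": 0,"az": 0,"tx": -0.91,"ty": -0.39,"tz": 0,"grip": 74},{"ax": 0,"ay": 0,"az": 0,"tx": -0.91,"ty": -0.39,"tz": 0,"grip": 0},{"ax": 0,"ay": 0,"az": 0,"tx": -0.91,"ty": -0.39,"tz": 0,"grip": 0},{"ax": 0,"ay": 0,"az": 0,"tx": -0.91,"ty": -0.39,"tz": 0,"grip": 0}])

```text
time: 67.0
eef_pos: [0.458, 0.2799, 0.1605]
tool_rot: [3.119, 0.363, -0.002]
ft_force: [-0.9, 0.5, 0.2]
width: 0.0492
grip_force: 0.0
```

jog_arm(motion=[{"ax": 0,"ay": 0,"az": 0,"tx": -0.91,"ty": -0.39,"tz": 0,"grip": 0},{"ax": 0,"ay": 0,"az": 0,"tx": -0.91,"ty": -0.39,"tz": 0,"grip": 0},{"ax": 0,"ay": 0,"az": 0,"tx": -0.91,"ty": -0.39,"tz": 0,"grip": 0},{"ax": 0,"ay": 0,"az": 0,"tx": -0.91,"ty": -0.39,"tz": 0,"grip": 0},{"ax": 0,"ay": 0,"az": 0,"tx": 0,"ty": 0,"tz": 0,"grip": 0},{"ax": 0,"ay": 0,"az": 0,"tx": 0,"ty": 0,"tz": 0,"grip": 0},{"ax": 0,"ay": 0,"az": 0,"tx": 0,"ty": 0,"tz": 0,"grip": 0},{"ax": 0,"ay": 0,"az": 0,"tx": 0,"ty": 0,"tz": 0,"grip": 0}])

```text
time: 68.0
eef_pos: [0.3426, 0.3004, 0.1607]
tool_rot: [3.119, 0.361, -0.001]
ft_force: [0.2, 0.1, -0.0]
width: 0.0006
grip_force: 0.0
```

```bash
cat > chk.py <<'E'
from h import *
def chk(cam):
    c=cap(cam); W=world(c)
    for n,x,y in(("red",.6215,.1505),("yel",.608,.0518),("blue",.635,.2495)):
        m=(W[...,2]>.085)&(W[...,2]<.13)&(abs(W[...,0]-x)<.045)&(abs(W[...,1]-y)<.045)
        k=cv2.erode(cv2.morphologyEx(m.astype(np.uint8),cv2.MORPH_OPEN,np.ones((3,3))),np.ones((5,5)))>0
        P=W[k]
        if len(P)<30: print(n,"hidden"); continue
        A=np.c_[P[:,:2]-P[:,:2].mean(0),np.ones(len(P))]; s=np.linalg.lstsq(A,P[:,2],rcond=None)[0]
        print(cam,n,"z",np.median(P[:,2]).round(4),len(P),rect(c,m,.1),"slope",s[:2])
    return c
E
python3 - <<'E'
from chk import *
go(343,301,88,13.3)
chk("top"); c=chk("side")
cv2.imwrite("pics/side8.png",cv2.resize(c["img"][220:440,170:400],None,fx=2.4,fy=2.4))
E
```

```text
t 68.0 p [342.6 300.4 160.7] tilt 0.11 h0 13.2 q [ 1.155  0.023 -0.506  0.001 -1.043  0.647] w 0.6 
 az -0.08 tx 0.02 ty -0.02 tz 2.42
top red z 0.1015 436 (array([620.1, 148. ]), (64.3, 62.2), 82.6) slope [-0.0137 -0.0118]
top yel z 0.1017 481 (array([607.3,  50.4]), (62.4, 59.6), -7.8) slope [-0.0083 -0.0121]
top blue z 0.1012 465 (array([634.2, 245.4]), (64.7, 60.4), 81.9) slope [ 0.0018 -0.0103]
side red z 0.1014 513 (array([618.2, 155.4]), (70.2, 64.7), 81.8) slope [ 0.0034 -0.0164]
side yel z 0.101 411 (array([605.9,  58.1]), (72.4, 64.9), 82.8) slope [-0.0011 -0.0239]
side blue z 0.1015 585 (array([632.6, 252.7]), (67.2, 64.4), 82.7) slope [ 0.0024 -0.0149]
```

View pics/side8.png

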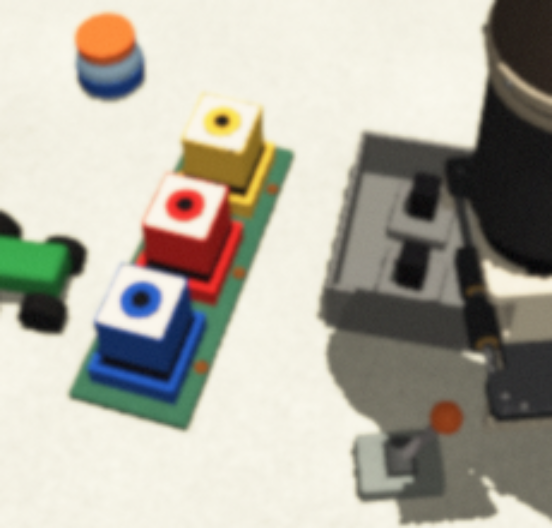

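All three packs sit at the same height, bullseye up (yellow 222,120; red 185,205; blue 140,298), both dummies are in the bin, and the lever is still off with its ball at (446,417). I now push the lever.

jog_arm(motion=[{"ax": 0,"ay": 0,"az": 0,"tx": 0,"ty": 0,"tz": 0.9,"grip": 0},{"ax": 0,"ay": 0,"az": 0,"tx": 0,"ty": 0,"tz": 0.9,"grip": 0},{"ax": 0,"ay": 0,"az": 0,"tx": 0,"ty": 0,"tz": 0.9,"grip": 0},{"ax": 0,"ay": 0,"az": 0,"tx": 0.4,"ty": 0,"tz": 0,"grip": 0},{"ax": 0,"ay": 0,"az": 0,"tx": 0.4,"ty": 0,"tz": 0,"grip": 0},{"ax": 0,"ay": 0,"az": 0,"tx": 0.4,"ty": 0,"tz": 0,"grip": 0},{"ax": 0,"ay": 0,"az": 0,"tx": 0.4,"ty": 0,"tz": 0,"grip": 0},{"ax": 0,"ay": 0,"az": 0,"tx": 0.4,"ty": 0,"tz": 0,"grip": 0}])

```text
time: 69.1
eef_pos: [0.4017, 0.3146, 0.0802]
tool_rot: [3.12, 0.363, 0.0]
ft_force: [0.2, -0.0, 0.2]
width: 0.0002
grip_force: 0.0
```

jog_arm(motion=[{"ax": 0,"ay": 0,"az": 0,"tx": 0.25,"ty": 0,"tz": 0,"grip": 0},{"ax": 0,"ay": 0,"az": 0,"tx": 0.15,"ty": 0,"tz": 0,"grip": 0},{"ax": 0,"ay": 0,"az": 0,"tx": 0.1,"ty": 0,"tz": 0,"grip": 0},{"ax": 0,"ay": 0,"az": 0,"tx": 0,"ty": 0,"tz": 0,"grip": 0},{"ax": 0,"ay": 0,"az": 0,"tx": 0,"ty": 0,"tz": 0,"grip": 0},{"ax": 0,"ay": 0,"az": 0,"tx": 0,"ty": 0,"tz": 0,"grip": 0},{"ax": 0,"ay": 0,"az": 0,"tx": 0,"ty": 0,"tz": 0,"grip": 0},{"ax": 0,"ay": 0,"az": 0,"tx": 0,"ty": 0,"tz": 0,"grip": 0}])

```text
time: 70.1
eef_pos: [0.4152, 0.3178, 0.0799]
tool_rot: [3.119, 0.363, -0.0]
ft_force: [-0.6, -0.4, -0.3]
width: 0.0005
grip_force: 0.0
```

```bash
cat > lev.py <<'E'
from h import *
go(424,320,80,13.3)
for n in("side","top"):
    c=cap(n); W=world(c)
    o=col(c,"orange")&(abs(W[...,0]-.41)<.09)&(abs(W[...,1]-.315)<.06)&(W[...,2]>.06)&(W[...,2]<.13)
    P=W[o]; print(n,len(P),np.median(P,0) if len(P) else "", np.percentile(P,[5,95],axis=0) if len(P) else "")
E
python3 lev.py
```

```text
t 70.1 p [415.2 317.8  79.9] tilt 0.07 h0 13.3 q [ 1.029  0.223 -0.481  0.001 -0.868  0.773] w 0.5 
 az -0.02 tx 0.30 ty -0.00 tz -0.00
side 8 [0.3677 0.3125 0.1053] [[0.3663 0.3091 0.1023]
 [0.369  0.3153 0.1075]]
top 61 [0.373  0.3074 0.1043] [[0.3661 0.2992 0.0988]
 [0.3797 0.3182 0.1081]]
```

Run:
```python
from h import *
c=cap("side"); d=cap("top")
a=cv2.resize(c["img"][330:450,270:420],(400,320)); b=cv2.resize(d["img"][250:350,110:235],(400,320))
cv2.imwrite("pics/lev.png",np.hstack([a,b]))
```

```text
(no output)
```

View pics/lev.png

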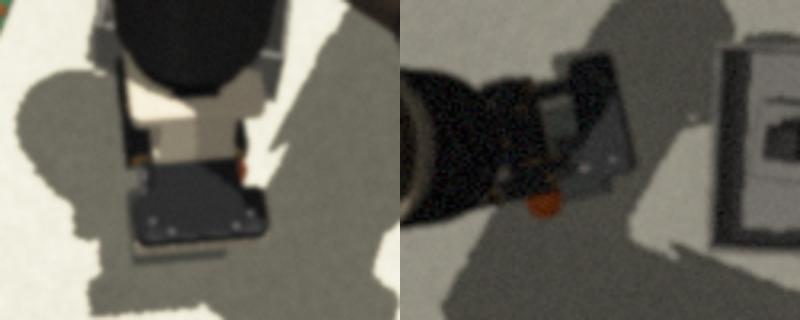

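jog_arm(motion=[{"ax": 0,"ay": 0,"az": 0,"tx": 0,"ty": 0,"tz": -1,"grip": 0},{"ax": 0,"ay": 0,"az": 0,"tx": 0,"ty": 0,"tz": -1,"grip": 0},{"ax": 0,"ay": 0,"az": 0,"tx": 0,"ty": 0,"tz": -1,"grip": 0},{"ax": 0,"ay": 0,"az": 0,"tx": 0,"ty": 0,"tz": -1,"grip": 0},{"ax": 0,"ay": 0,"az": 0,"tx": -1,"ty": 0,"tz": 0,"grip": 0},{"ax": 0,"ay": 0,"az": 0,"tx": -1,"ty": 0,"tz": 0,"grip": 0},{"ax": 0,"ay": 0,"az": 0,"tx": -0.8,"ty": 0,"tz": 0,"grip": 0},{"ax": 0,"ay": 0,"az": 0,"tx": 0,"ty": 0,"tz": 0,"grip": 0}])

```text
time: 71.3
eef_pos: [0.3324, 0.2983, 0.2003]
tool_rot: [3.12, 0.365, 0.0]
ft_force: [1.2, -0.1, 0.5]
width: 0.0004
grip_force: 0.0
```

```bash
python3 lev.py
python3 - <<'E'
from h import *
c=cap("side"); d=cap("top")
a=cv2.resize(c["img"][350:450,290:415],(400,320),interpolation=cv2.INTER_CUBIC); b=cv2.resize(d["img"][250:350,110:235],(400,320))
cv2.imwrite("pics/lev2.png",np.hstack([a,b]))
E
```

```text
t 71.3 p [332.4 298.3 200.3] tilt 0.01 h0 13.4 q [ 1.175 -0.029 -0.462  0.    -1.138  0.628] w 0.4 
 az 0.05 tx 3.14 ty -0.00 tz 4.01
side 153 [0.3767 0.3157 0.1049] [[0.3666 0.3055 0.0952]
 [0.3866 0.3239 0.1087]]
top 42 [0.3819 0.3104 0.1044] [[0.3729 0.3004 0.0971]
 [0.3882 0.3165 0.1093]]
```

View pics/lev2.png

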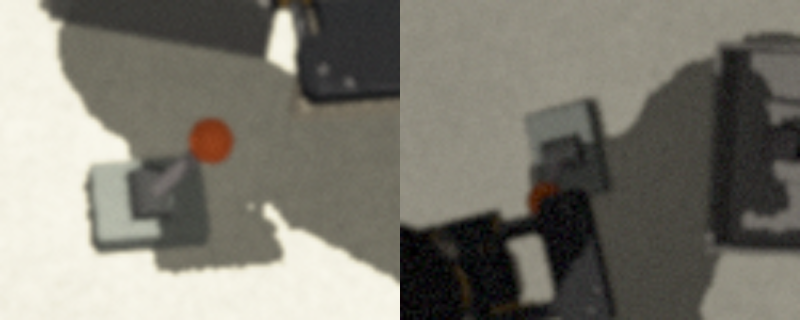

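The lever has not moved: the ball is still at its starting place, with the rod leaning towards the robot. I try again in small steps, lower down, measuring the ball in between.

jog_arm(motion=[{"ax": 0,"ay": 0,"az": 0,"tx": 0.1,"ty": 0,"tz": 1,"grip": 0},{"ax": 0,"ay": 0,"az": 0,"tx": 0,"ty": 0,"tz": 1,"grip": 0},{"ax": 0,"ay": 0,"az": 0,"tx": 0,"ty": 0,"tz": 1,"grip": 0},{"ax": 0,"ay": 0,"az": 0,"tx": 0,"ty": 0,"tz": 1,"grip": 0},{"ax": 0,"ay": 0,"az": 0,"tx": 0,"ty": 0,"tz": 0.5,"grip": 0},{"ax": 0,"ay": 0,"az": 0,"tx": 0,"ty": 0,"tz": 0,"grip": 0},{"ax": 0,"ay": 0,"az": 0,"tx": 0,"ty": 0,"tz": 0,"grip": 0},{"ax": 0,"ay": 0,"az": 0,"tx": 0.5,"ty": 0,"tz": 0,"grip": 0}])

```text
time: 72.5
eef_pos: [0.3514, 0.3031, 0.0658]
tool_rot: [-3.12, -0.365, -0.001]
ft_force: [0.5, 0.9, -0.0]
width: 0.0007
grip_force: 0.0
```

```bash
python3 lev.py
python3 - <<'E'
from h import *
c=cap("side"); d=cap("top")
a=cv2.resize(c["img"][330:450,270:420],(400,320)); b=cv2.resize(d["img"][250:350,110:235],(400,320))
cv2.imwrite("pics/lev3.png",np.hstack([a,b]))
E
```

```text
t 72.5 p [351.4 303.1  65.8] tilt 0.04 h0 13.3 q [ 1.138  0.149 -0.62   0.001 -0.801  0.665] w 0.7 
 az 0.03 tx 2.49 ty 0.01 tz -0.47
side 96 [0.38   0.3191 0.1029] [[0.3697 0.3088 0.0958]
 [0.3871 0.3239 0.1075]]
top 0
```

View pics/lev3.png

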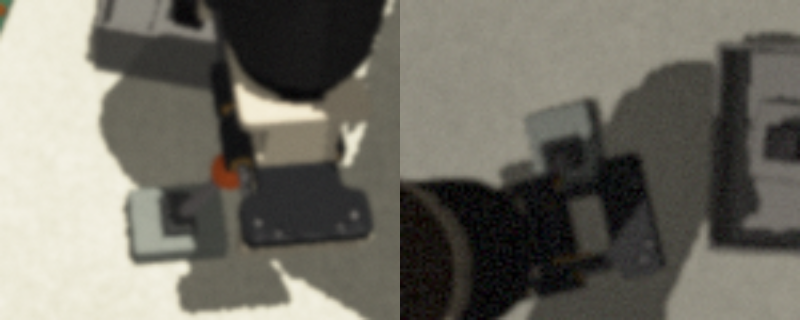

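The fingers now stand just on the robot's side of the ball (227,172 in the left half). I push one step and measure.

jog_arm(motion=[{"ax": 0,"ay": 0,"az": 0,"tx": 0.25,"ty": 0,"tz": 0,"grip": 0},{"ax": 0,"ay": 0,"az": 0,"tx": 0.25,"ty": 0,"tz": 0,"grip": 0},{"ax": 0,"ay": 0,"az": 0,"tx": 0.25,"ty": 0,"tz": 0,"grip": 0},{"ax": 0,"ay": 0,"az": 0,"tx": 0.25,"ty": 0,"tz": 0,"grip": 0},{"ax": 0,"ay": 0,"az": 0,"tx": 0,"ty": 0,"tz": 0,"grip": 0},{"ax": 0,"ay": 0,"az": 0,"tx": 0,"ty": 0,"tz": 0,"grip": 0},{"ax": 0,"ay": 0,"az": 0,"tx": 0,"ty": 0,"tz": 0,"grip": 0},{"ax": 0,"ay": 0,"az": 0,"tx": 0,"ty": 0,"tz": 0,"grip": 0}])

```text
time: 73.7
eef_pos: [0.38, 0.3095, 0.065]
tool_rot: [3.119, 0.363, -0.0]
ft_force: [0.2, 0.1, 0.2]
width: 0.0005
grip_force: 0.0
```

```bash
python3 lev.py; python3 -c "
from h import *
s=status.read_state(); print(s['ft_force'],s['moment'])"
```

```text
t 73.7 p [380.  309.5  65. ] tilt 0.07 h0 13.3 q [ 1.086  0.192 -0.567  0.001 -0.813  0.716] w 0.5 
 az -0.01 tx 1.51 ty -0.00 tz -0.50
side 57 [0.41   0.3274 0.1078] [[0.4008 0.3169 0.1006]
 [0.4159 0.3309 0.1126]]
top 0  
[-0.6593  0.6284  0.4868] [-0.0236 -0.0492  0.029 ]
```

jog_arm(motion=[{"ax": 0,"ay": 0,"az": 0,"tx": 0.25,"ty": 0,"tz": 0,"grip": 0},{"ax": 0,"ay": 0,"az": 0,"tx": 0.25,"ty": 0,"tz": 0,"grip": 0},{"ax": 0,"ay": 0,"az": 0,"tx": 0.25,"ty": 0,"tz": 0,"grip": 0},{"ax": 0,"ay": 0,"az": 0,"tx": 0.25,"ty": 0,"tz": 0,"grip": 0},{"ax": 0,"ay": 0,"az": 0,"tx": 0.1,"ty": 0,"tz": 0,"grip": 0},{"ax": 0,"ay": 0,"az": 0,"tx": 0,"ty": 0,"tz": 0,"grip": 0},{"ax": 0,"ay": 0,"az": 0,"tx": 0,"ty": 0,"tz": 0,"grip": 0},{"ax": 0,"ay": 0,"az": 0,"tx": 0,"ty": 0,"tz": 0,"grip": 0}])

```text
time: 74.8
eef_pos: [0.4122, 0.3171, 0.065]
tool_rot: [3.119, 0.363, -0.0]
ft_force: [0.1, 0.5, -0.4]
width: 0.0006
grip_force: 0.0
```

```bash
python3 lev.py; python3 -c "
from h import *
s=status.read_state(); print(s['ft_force'],s['moment'])"
```

```text
t 74.8 p [412.2 317.1  65. ] tilt 0.07 h0 13.3 q [ 1.034  0.238 -0.504  0.001 -0.83   0.768] w 0.6 
 az -0.01 tx 0.41 ty -0.00 tz -0.50
side 40 [0.4403 0.3351 0.1031] [[0.4345 0.3282 0.097 ]
 [0.4464 0.338  0.1078]]
top 0  
[-0.4224  0.274   0.7707] [-0.097  -0.0433  0.0136]
```

jog_arm(motion=[{"ax": 0,"ay": 0,"az": 0,"tx": 0.15,"ty": 0,"tz": 0,"grip": 0},{"ax": 0,"ay": 0,"az": 0,"tx": 0.1,"ty": 0,"tz": 0,"grip": 0},{"ax": 0,"ay": 0,"az": 0,"tx": 0.1,"ty": 0,"tz": 0,"grip": 0},{"ax": 0,"ay": 0,"az": 0,"tx": 0,"ty": 0,"tz": 0,"grip": 0},{"ax": 0,"ay": 0,"az": 0,"tx": 0,"ty": 0,"tz": 0,"grip": 0},{"ax": 0,"ay": 0,"az": 0,"tx": 0,"ty": 0,"tz": 0,"grip": 0},{"ax": 0,"ay": 0,"az": 0,"tx": 0,"ty": 0,"tz": 0,"grip": 0},{"ax": 0,"ay": 0,"az": 0,"tx": 0,"ty": 0,"tz": 0,"grip": 0}])

```text
time: 75.9
eef_pos: [0.4225, 0.3195, 0.0649]
tool_rot: [3.119, 0.363, -0.0]
ft_force: [-0.1, 0.1, 0.4]
width: 0.0004
grip_force: 0.0
```

```bash
python3 lev.py; python3 -c "
from h import *
s=status.read_state(); print(s['ft_force'],s['moment'])"
```

```text
t 75.9 p [422.5 319.5  64.9] tilt 0.07 h0 13.3 q [ 1.019  0.252 -0.483  0.001 -0.836  0.783] w 0.4 
 az -0.02 tx 0.05 ty -0.01 tz -0.50
side 30 [0.45   0.3367 0.0985] [[0.4452 0.3323 0.0931]
 [0.4553 0.3401 0.1034]]
top 0  
[-0.2914  0.1751 -0.1545] [-0.0648 -0.0611  0.0263]
```

jog_arm(motion=[{"ax": 0,"ay": 0,"az": 0,"tx": 0.1,"ty": 0,"tz": 0,"grip": 0},{"ax": 0,"ay": 0,"az": 0,"tx": 0.1,"ty": 0,"tz": 0,"grip": 0},{"ax": 0,"ay": 0,"az": 0,"tx": 0,"ty": 0,"tz": 0,"grip": 0},{"ax": 0,"ay": 0,"az": 0,"tx": 0,"ty": 0,"tz": 0,"grip": 0},{"ax": 0,"ay": 0,"az": 0,"tx": 0,"ty": 0,"tz": 0,"grip": 0},{"ax": 0,"ay": 0,"az": 0,"tx": 0,"ty": 0,"tz": 0,"grip": 0},{"ax": 0,"ay": 0,"az": 0,"tx": 0,"ty": 0,"tz": 0,"grip": 0},{"ax": 0,"ay": 0,"az": 0,"tx": 0,"ty": 0,"tz": 0,"grip": 0}])

```text
time: 77.0
eef_pos: [0.4249, 0.3194, 0.0643]
tool_rot: [3.117, 0.362, -0.009]
ft_force: [-19.0, -0.1, 11.0]
width: 0.0003
grip_force: 9.7
```

jog_arm(motion=[{"ax": 0,"ay": 0,"az": 0,"tx": 0.1,"ty": 0,"tz": 0,"grip": 0},{"ax": 0,"ay": 0,"az": 0,"tx": 0.05,"ty": 0,"tz": 0,"grip": 0},{"ax": 0,"ay": 0,"az": 0,"tx": 0,"ty": 0,"tz": 0,"grip": 0},{"ax": 0,"ay": 0,"az": 0,"tx": 0,"ty": 0,"tz": 0,"grip": 0},{"ax": 0,"ay": 0,"az": 0,"tx": 0,"ty": 0,"tz": 0,"grip": 0},{"ax": 0,"ay": 0,"az": 0,"tx": 0,"ty": 0,"tz": 0,"grip": 0},{"ax": 0,"ay": 0,"az": 0,"tx": 0,"ty": 0,"tz": 0,"grip": 0},{"ax": 0,"ay": 0,"az": 0,"tx": 0,"ty": 0,"tz": 0,"grip": 0}])

```text
time: 78.0
eef_pos: [0.4257, 0.3193, 0.064]
tool_rot: [3.116, 0.361, -0.018]
ft_force: [-36.9, 2.3, 23.2]
width: 0.0003
grip_force: 19.5
```

```bash
python3 lev.py; python3 -c "
from h import *
s=status.read_state(); print(s['ft_force'],s['moment'])"
```

```text
t 78.0 p [425.7 319.3  64. ] tilt 0.7 h0 13.2 q [ 1.008  0.264 -0.465 -0.008 -0.852  0.799] w 0.3 
 az -0.09 tx -0.05 ty -0.04 tz -0.53
side 16 [0.4528 0.3364 0.0981] [[0.4507 0.3329 0.0938]
 [0.4569 0.3387 0.1017]]
top 0  
[-37.4524   1.3685  22.8159] [ 0.5429 14.0669  0.1438]
```

jog_arm(motion=[{"ax": 0,"ay": 0,"az": 0,"tx": -0.3,"ty": 0,"tz": 0,"grip": 0},{"ax": 0,"ay": 0,"az": 0,"tx": -0.7,"ty": 0,"tz": 0,"grip": 0},{"ax": 0,"ay": 0,"az": 0,"tx": -1,"ty": 0,"tz": 0,"grip": 0},{"ax": 0,"ay": 0,"az": 0,"tx": -1,"ty": 0,"tz": 0,"grip": 0},{"ax": 0,"ay": 0,"az": 0,"tx": 0,"ty": 0,"tz": -1,"grip": 0},{"ax": 0,"ay": 0,"az": 0,"tx": 0,"ty": 0,"tz": -1,"grip": 0},{"ax": 0,"ay": 0,"az": 0,"tx": 0,"ty": 0,"tz": -1,"grip": 0},{"ax": 0,"ay": 0,"az": 0,"tx": 0,"ty": 0,"tz": -1,"grip": 0}])

```text
time: 79.1
eef_pos: [0.3453, 0.3014, 0.1861]
tool_rot: [3.12, 0.363, 0.0]
ft_force: [-0.6, 0.0, 0.0]
width: 0.0003
grip_force: 0.0
```

```bash
python3 lev.py
python3 - <<'E'
from chk import *
c=chk("side"); d=chk("top")
a=cv2.resize(c["img"][220:440,190:410],(400,400)); b=cv2.resize(d["img"][160:340,130:310],(400,400))
cv2.imwrite("pics/fin.png",np.hstack([a,b]))
E
```

```text
t 79.1 p [345.3 301.4 186.1] tilt 0.05 h0 13.3 q [ 1.15   0.004 -0.463  0.001 -1.104  0.652] w 0.3 
 az -0.02 tx 2.70 ty 0.00 tz 3.54
side 146 [0.444  0.3319 0.1024] [[0.4344 0.3211 0.0955]
 [0.4539 0.34   0.1059]]
top 80 [0.4441 0.324  0.1026] [[0.4352 0.3155 0.0973]
 [0.4532 0.3336 0.107 ]]
side red z 0.101 470 (array([618.2, 155.1]), (69.5, 64.5), 81.8) slope [ 0.0018 -0.0279]
side yel z 0.1012 432 (array([606. ,  57.3]), (70.8, 64.4), 82.8) slope [ 0.0007 -0.0371]
side blue z 0.1015 611 (array([632.5, 252.7]), (67.2, 64.5), 82.7) slope [ 0.0054 -0.0163]
top red z 0.1013 486 (array([620., 148.]), (64.1, 62.4), 82.4) slope [-0.0098 -0.0002]
top yel z 0.1014 473 (array([607.3,  50.3]), (62.4, 59.7), -7.5) slope [-0.0102  0.005 ]
top blue z 0.1013 463 (array([634.1, 245.3]), (64.8, 60.6), 81.9) slope [-0.0118 -0.0049]
```

View pics/fin.png

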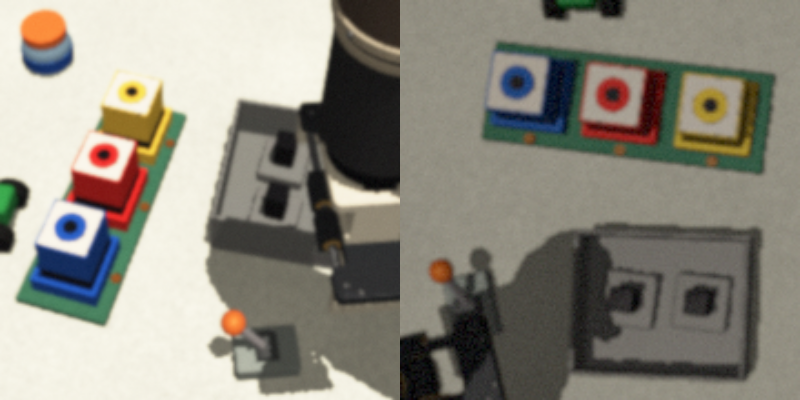

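The final view shows all packs seated bullseye-up, the dummies in the bin, and the lever leaning over to the far side (ball at 233,322 left, 441,270 right). It was pressed against its stop and the arm is clear.

```bash
python3 -c "
from workcell import robot
print(robot.close_job())"
```

```text
the job is handed in; nothing more can be done
None
```

The job is handed in at about 79 s with no verdict returned; by the last camera check both dummies were in the bin, all three packs sat bullseye-up in their own sockets, and the lever was against its stop, though my first lever push had left it in the off position and I had to repeat it.

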